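# Refit the lid of a battery charger and pin its hinge

## Robot

A 7-joint arm with a two-finger parallel gripper is mounted at the origin on the work surface. World frame = base frame: x ahead of the robot, y to its left, z up, the work surface at z = 0. Lengths are in m, angles in rad, forces in N, time in s.
With the tool pointing down it reaches from about 0.4 to 0.85 m from the base axis. Payload 4.5 kg.
Tool frame: the origin (TCP) lies midway between the tips of the shut fingers; the grasp point (between the pads) lies robot.tcp_to_grasp behind it (robot.tcp_to_grasp is the distance from the TCP to the grasp point, in m); z points along the fingers, y is the line along which they close (so a half turn about z gives the same grasp; the last joint's range is limited). The gripper opens to 88 mm and grips with 3 to 60 N. Pads are 18 mm wide; open, the fingers measure 123 mm over their backs; the gripper's body (75 mm by 187 mm) begins 45 mm behind the grasp point.
Start: joints at [-1.098, 0.689, -0.195, 1.565, 0.157, 0.902, -0.215], TCP at [0.266, 0.566, 0.239] pointing down, gripper open.
Joint ranges: [-3.01, 3.01], [-0.46, 2.08], [-1.47, 1.51], [0.13, 2.56], [-1, 4.14], [0.04, 2.09], [-2.66, 2.66]. Speed limits (rad/s): [2.57, 2.57, 3.14, 3.14, 3.14, 3.14, 3.14].

## Interface

Orientations are given as a rotation vector (axis times angle).
In Python, from rig import robot, snapshot, camera_info gives the robot as it stands.
- The arm moves only by the tool step_arm, never from a script. Its argument "plan" is a list of rows, each a list of 6 numbers: the shift along the tool's x, y, z in mm, then the turn, a rotation vector about the tool's x, y, z in degrees. In form: [[x, y, z, ax, ay, az], ...]. A call has exactly 5 rows; each row shifts and turns the commanded pose from where the row before left it, along the tool's axes as they then stand; what a row does not reach is not made up. A row lasts 1/12 s, in which the tool goes at most 41.7 mm and 7.16 degrees, less where a joint would pass 70% of its speed; a pose out of reach is approached as far as the arm can. A call with a gripper value outside its range is refused whole. "jaw" is the closure, from 0 (fully open) to 1 (shut), set as the call begins (left out, the last holds). The fingers move at their own pace and stop on an object; "newtons" is the grip in N (left out, the last holds). Time passes only in rows, so rows that do not move let the fingers close, or fill a call up. It gives the time, the measured TCP pose, the force, the opening and the grip force at its end, in the units of the state.
- robot.observe(): the state, without advancing time (a new reading comes with each control period).
- snapshot(name): name is "scene" or "top"; returns the picture (400x640x3 uint8, blue, green, red); there is no depth.
- camera_info(name): a dict with "vfov" (degrees; the focal length in pixels is half the picture's height over the tangent of half this angle, whatever the lens; pixels are square), "cx", "cy" (the principal point, pixels), "cam_to_world" (4x4, takes a point from camera to world coordinates). Camera axes: x right, y down, z forward; pixel columns grow to the right and rows downward; lengths in m; the calibration is good to about 2 mm. A picture is of the moment at which its call begins. camera_info takes no time and is no camera call.
- robot.hand_in(): hands the job in; it is judged then, once.
The state is a dict: "clock": time; "q": joint angles; "qd": joint speeds; "joint_efforts": joint torques, N m; "tcp_pos": TCP position; "tool_rot": TCP orientation; "force": force on the tool from outside, world axes, zero at the start; "wrist_torque": the same for the moment, N m; "grip_width": opening from 0.0 (shut) to 1.0 (fully open); "grasp_force": force on a finger pad.
Only numpy, scipy, OpenCV 4.12 (cv2) and the standard library are available. Lean on these libraries where they do the work, as an engineer would, in place of code of your own. Each camera call takes 0.05 s, during which the arm holds its last target. There are 200 camera calls.

## Task

Put the loose lid back on the red battery charger, its hinge barrel between the two barrels on the case, and let go of it. The case's hinge leaf is slack in its slots and may sit too high or too low: find its hole with the headed pin that lies in a V-block, bring the leaf into line, and push the pin from the open left end through all three barrels until its head is home, without forcing it. Leave the rest of the bench as it is.

Things in the scene. Friction and masses are not known exactly. Their poses are not given: they have to be found in the camera images.
- charger: red sheet-steel battery charger, fixed on the bench: case 180 (x) x 120 (y) x 125 mm high, open on top, walls 5 mm. Origin: centre of its underside, z up. Its instrument panel looks along -x; the slack hinge leaf is on its rear (+x) wall and carries two steel barrels, 24 mm outside, bore 11.6 mm, axis parallel to y at x=105 mm, z=127.5 mm once it is in line with the seated lid's barrel
- rim (a point): centre of the case's open top at rim height (charger x=0, y=0, z=125 mm), where the lid's origin comes to lie, lid axes parallel to the charger's, with 1.5 mm of play each way in x and y; axes as the charger's
- mouth (a point): centre of the outer end of the left case barrel as it will be when in line (charger x=105, y=62, z=127.5 mm). That barrel reaches from y=24 to 62, open at both ends; the pin goes in along the charger's -y and the underside of its head ends here. The end stands 2 mm past the case's side wall. Fixed to the case, axes as the charger's: it does not show where the leaf is
- hinge_mid (a point): point of the hinge axis as it will be when in line, midway between the case barrels (charger y=0), where the middle of the lid's barrel belongs. The leaf with both case barrels starts anywhere from 8.5 mm below to 8.5 mm above this line, not measured; its x is true. It slides up and down when pushed with 1 to 2 N and stays where it is left
- blind (a point): point on the hinge axis, when in line, in the right case barrel (charger y=-42 mm; the barrel reaches from y=-24 to -60, outer end closed). A sprung steel ball, the catch, stands into the bore here from above: from tip at the ball to home the pin goes stiff, 5 to 15 N, and is then held
- lid: loose red lid: plate 180 (x) x 120 (y) x 5 mm, 0.3 to 0.5 kg. Origin: centre of the plate's underside, z up. Its own hinge barrel (40 mm long, 24 mm outside, bore 11.6) is at x=+105, z=+2.5 mm, y=-20 to 20, goes between the case's barrels with 4 mm to spare at each end and meets them 16 to 33 mm above the seat, as the leaf sits
- lid_under (a point): point 14 mm under the lid's origin, at the level of the ends of its four rubber locating plugs. The plugs are 12 mm thick, tapered to 6 mm, at the lid's corners, and drop inside the case's walls with 1.5 mm play; the lid starts lying on them on the bench
- lid_handle (a point): middle of the lid's bow handle: a straight bar 10 mm thick and 56 mm long along the lid's y, at x=6, z=34 mm of the lid; axes as the lid's
- lid_barrel (a point): middle of the lid's barrel, on its axis; axes as the lid's
- pin: bare steel hinge pin, about 90 g: shank 10 mm thick, 115 mm long, flat round head 18 mm across and 8 mm long (x=-8 to 0), last 5 mm tapered to a flat 7 mm tip. Origin: on the axis at the underside of the head; x runs along the shank to the tip. It starts level in the V-block, which bears it from about x=34 to 70 mm, axis 42 mm above the bench, both ends free
- pin_tip (a point): end of the pin's tapered tip (x=115 mm of the pin)
- vblock: steel V-block carrying the pin, fixed: 50 (x) x 36 (y, along the groove) x 50 mm high, 90 degree groove 15 mm deep. Origin: centre of its underside
- vblock_b: the twin V-block, fixed, same size, with the bolt on it
- bolt: bystander: M10 hexagon bolt, dark steel, shank 60 mm, hexagon head 17 mm across flats. Origin under its head, x along the shank
- hammer: bystander: hammer lying on the bench, 260 mm long
- driver_a: bystander: screwdriver, 200 mm long
- driver_b: bystander: shorter screwdriver, 170 mm long
- spanner: bystander: flat spanner, 180 mm long
- screw_jar: bystander: glass jar with steel cap, 54 mm across, 65 mm high
- pump: bystander: aluminium pump off an engine, about 110 mm long, 100 mm high
Mind the look-alikes: they are no part of the job. Leave any green look-alike of the lid alone.

How it is judged:
By the outcome, as a careful person would: the job done as asked, in the order asked, and still so for the second after the job is handed in, with the robot touching nothing.
It also fails if it takes over 72 s, if anything falls off the work surface, if the arm or the gripper's body presses on something with over 40 N, if the wrist force passes 120 N, or if a joint passes its speed limit or range.

## Working session

There is one attempt and no reset: what is moved stays moved. The work goes in short steps, Python scripts to look and compute and a tool call to move; the robot and the scene stay as the last step left them, time stands still between calls to the robot, and variables do not carry over. Pictures are saved under pics/ and viewed, at most 10 in all, crops included, and the job is handed in when it is done.

Besides the shell and the picture viewer there is one more tool, called after "Call:" by a JSON object that holds its "name" and its "arguments", one argument or row to a line. step_arm: Moves the arm, as the interface text tells. Its arguments: {"type":"object","properties":{"plan":{"type":"array","items":{"type":"array","items":{"type":"number"}}},"jaw":{"type":"number"},"newtons":{"type":"number"}},"required":["plan"]}

```bash
ls; mkdir -p pics; python3 - <<'E'
from rig import robot, snapshot, camera_info
import cv2, numpy as np
for n in("scene","top"):
    im=snapshot(n); cv2.imwrite(f"pics/{n}0.png",im)
    i=camera_info(n); print(n,i["vfov"],i["cx"],i["cy"],np.round(i["cam_to_world"],4).tolist(),[k for k in i])
print(robot.observe(), robot.tcp_to_grasp)
E
```

```text
pics
scene 43.3026924207426 319.60156169555694 202.35821734973868 [[0.8975, 0.2264, -0.3784, 1.0535], [0.4404, -0.5038, 0.7431, -1.112], [-0.0224, -0.8336, -0.5519, 0.9222], [0.0, 0.0, 0.0, 1.0]] ['vfov', 'cx', 'cy', 'cam_to_world']
top 56.488043534600166 312.35206229094854 196.6092219971319 [[-0.0007, -0.9896, 0.1437, 0.3828], [-1.0, -0.0005, -0.0083, -0.0298], [0.0083, -0.1437, -0.9896, 1.103], [0.0, 0.0, 0.0, 1.0]] ['vfov', 'cx', 'cy', 'cam_to_world']
{'clock': 0.1, 'q': array([-1.09817629,  0.68989153, -0.1944897 ,  1.56622834,  0.15732733,
        0.9024989 , -0.21514343]), 'qd': array([-2.91963127e-04, -3.22560299e-03,  1.34915188e-04, -2.01091114e-03,
        1.65279615e-04,  4.42506105e-05,  1.90604672e-03]), 'joint_efforts': array([-3.85545020e-03, -5.28495741e+01, -1.27201114e+00, -1.53838438e+01,
       -5.25941723e-02,  1.92897387e-03,  3.72617239e-05]), 'tcp_pos': array([0.26536737, 0.56524766, 0.23799794]), 'tool_rot': array([-6.83698115e-01, -3.06609059e+00,  2.54920970e-03]), 'force': array([-0.49180752, -0.2395436 , -0.29322997]), 'wrist_torque': array([ 0.01864141,  0.00740376, -0.06467981]), 'grasp_force': 0.0, 'grip_width': 1.001389924231376} 0.0187
```

View pics/scene0.png

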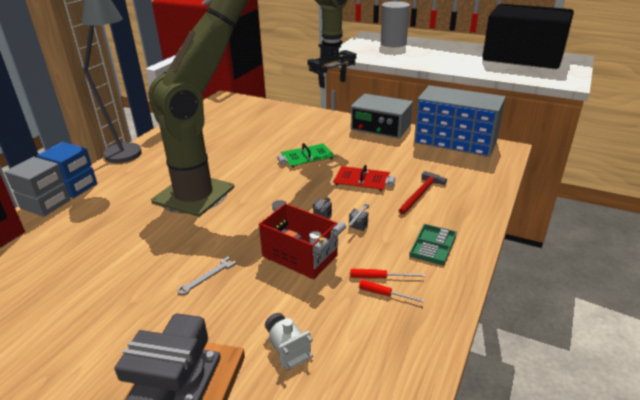

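View pics/top0.png

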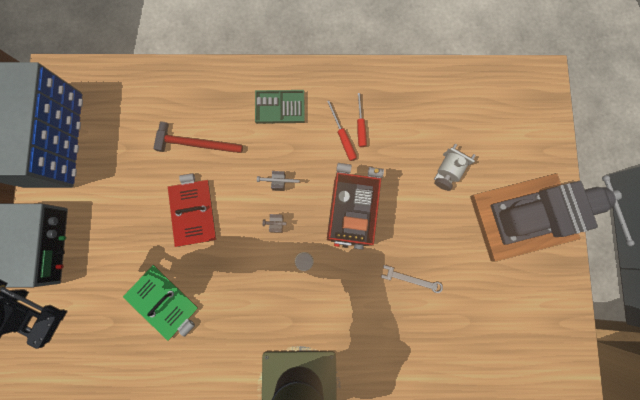

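Top view: charger at about (355,208), red lid at (191,212) with its barrel up (world +x), pin on the V-block at (279,181). Next I'll enlarge crops to get pixel positions.

```bash
cat > h.py <<'E'
from rig import robot, snapshot, camera_info
import cv2, numpy as np
from scipy.spatial.transform import Rotation as R
from scipy.optimize import least_squares
def cam(n):
    i=camera_info(n); f=200/np.tan(np.radians(i["vfov"]/2)); return f,i["cx"],i["cy"],np.array(i["cam_to_world"])
def proj(n,P):
    f,cx,cy,T=cam(n); p=(np.atleast_2d(P)-T[:3,3])@T[:3,:3]
    return np.c_[cx+f*p[:,0]/p[:,2], cy+f*p[:,1]/p[:,2]]
def ray(n,uv,z):
    f,cx,cy,T=cam(n); d=T[:3,:3]@np.array([(uv[0]-cx)/f,(uv[1]-cy)/f,1]); o=T[:3,3]
    return o+d*(z-o[2])/d[2]
def crop(im,x,y,w,h,W,H):
    return cv2.resize(im[y:y+h,x:x+w],(W,H),interpolation=cv2.INTER_CUBIC)
E
python3 - <<'E'
from h import *
t=cv2.imread("pics/top0.png"); s=cv2.imread("pics/scene0.png")
a=np.vstack([np.hstack([crop(t,320,155,70,100,210*2,300),crop(t,320,155,1,1,1,1)[:0]]) if 0 else crop(t,320,155,80,60,400,300) ])
b=crop(t,155,165,80,60,400,300); 
g=np.vstack([np.hstack([crop(t,320,155,66,99,400,600)]),])
g2=np.vstack([crop(t,160,170,66,82,400,500)[:500],np.zeros((100,400,3),np.uint8)])
g2[480:]=0; g2=crop(t,158,168,66,99,400,600)
cv2.imwrite("pics/t1.png",np.hstack([g,g2]))
cv2.imwrite("pics/s1.png",np.vstack([np.hstack([crop(t,250,165,66,49,400,300),crop(s,325,160,80,60,400,300)]),np.hstack([crop(s,300,195,80,60,400,300),crop(s,255,195,100,75,400,300)])]))
E
```

```text
(no output)
```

View pics/t1.png

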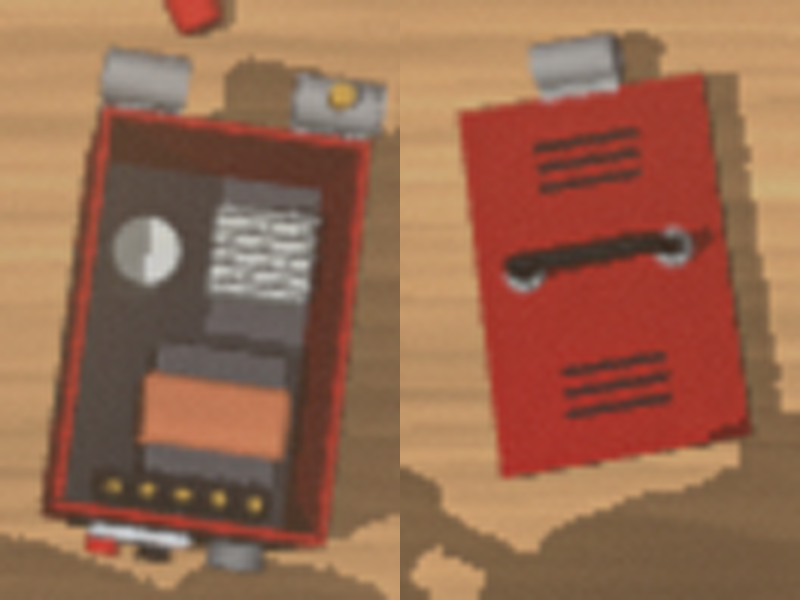

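View pics/s1.png

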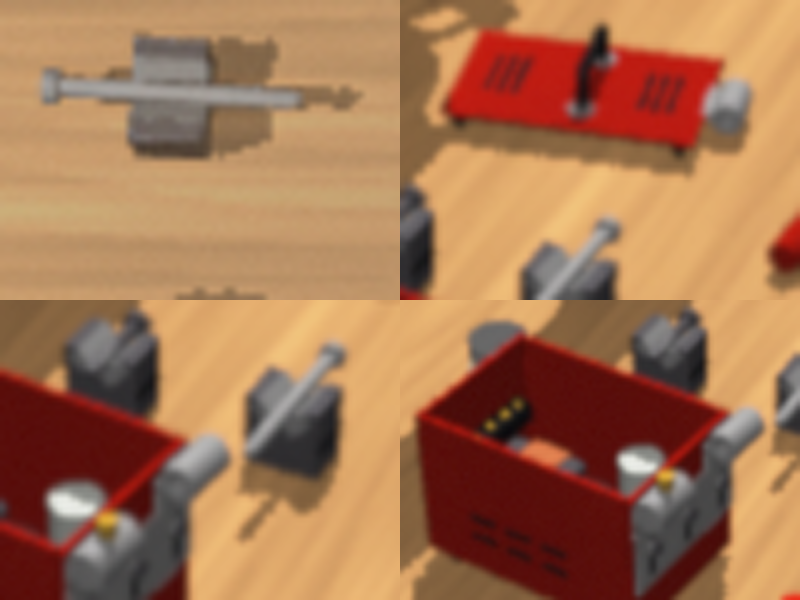

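```bash
python3 - <<'E'
from h import *
def fit(obj,top,sc,z,x0):
    obj=np.array(obj)
    def W(p): 
        c,s=np.cos(p[2]),np.sin(p[2]); return np.c_[p[0]+c*obj[:,0]-s*obj[:,1],p[1]+s*obj[:,0]+c*obj[:,1],np.full(len(obj),z)]
    def r(p):
        a=proj("top",W(p))-top
        b=proj("scene",W(p))-sc
        return np.r_[a.ravel(),b.ravel()*0.5]
    o=least_squares(r,x0); print(np.round(o.x*[1000,1000,57.3],1),np.round(r(o.x),1).tolist()); return o.x
c=[(.09,.06),(.09,-.06),(-.09,-.06),(-.09,.06)]
C=fit(c,[(337,173.5),(381,178.9),(373.6,244.6),(327.8,239.5)],[(337.5,223),(315,245),(260,223.3),(286,204)],.125,[.5,-.1,0])
L=fit(c,[(167.9,186.5),(208,180.4),(215.4,239.3),(174.8,246.4)],[(389.6,172),(384,189.4),(334.4,182),(341,166)],.019,[.5,.3,0])
P=fit([(-.008,0),(.115,0)],[(256.9,179.4),(299.5,181.3)],[(367.6,205),(350,226)],.042,[.5,.1,-1.57])
for n,p in("scene",C),("top",C):
  c_,s=np.cos(C[2]),np.sin(C[2])
  for d in(-.0085,0,.0085):
    print(n,d,[np.round(proj(n,[C[0]+c_*.105-s*y,C[1]+s*.105+c_*y,z+d])[0],1).tolist() for y,z in((.062,.1275),(.043,.1395),(.024,.1275),(-.06,.1275))])
c_,s=np.cos(L[2]),np.sin(L[2])
print("handle",L[0]+c_*.006,L[1]+s*.006)
print(np.round(R.from_rotvec(robot.observe()["tool_rot"]).as_matrix(),3))
E
```

```text
[ 494.  -150.2   -7.6] [-0.5, -1.3, -0.1, -0.9, 0.0, 0.6, 0.2, -0.4, -0.2, -0.8, -1.5, -0.2, -1.3, -0.3, -1.0, -1.0]
[493.2 313.5   9.5] [-0.4, -0.7, 0.1, -1.1, 0.6, 0.4, -0.3, 0.3, -0.1, -0.5, -0.5, -0.5, -1.4, -0.3, -0.3, -0.5]
[587.9 113.8 -92.6] [0.0, -0.4, -0.1, -0.3, -0.8, -0.2, -0.6, -0.4]
scene -0.0085 [[342.2, 224.5], [338.5, 224.4], [334.7, 231.7], [317.0, 248.5]]
scene 0 [[342.2, 222.0], [338.5, 221.8], [334.7, 229.1], [316.9, 245.9]]
scene 0.0085 [[342.2, 219.4], [338.5, 219.2], [334.6, 226.5], [316.8, 243.2]]
top -0.0085 [[336.3, 167.1], [343.6, 167.1], [350.2, 169.0], [381.1, 173.0]]
top 0 [[336.5, 166.4], [343.9, 166.4], [350.5, 168.3], [381.7, 172.4]]
top 0.0085 [[336.7, 165.7], [344.2, 165.6], [350.9, 167.6], [382.3, 171.7]]
handle 0.4991097771814228 0.3145358079590498
[[-0.905  0.425 -0.001]
 [ 0.425  0.905 -0.002]
 [-0.    -0.002 -1.   ]]
```

```bash
cat >> h.py <<'E'
def Rt(yaw,pitch=0):
    t=np.radians(yaw); return R.from_matrix(np.array([[-np.sin(t),np.cos(t),0],[np.cos(t),np.sin(t),0],[0,0,-1.]]).T.reshape(3,3).T)
def go(pos_mm,yaw,n,start=None):
    """print n calls of rows from the measured pose to TCP pos, tool y at yaw, tool down"""
    o=robot.observe(); p=o["tcp_pos"]*1000; r=R.from_rotvec(o["tool_rot"]); t=np.asarray(pos_mm,float)
    N=5*n; w=(r.inv()*Rt(yaw)).as_rotvec()/N; d=(t-p)/N
    out=[]
    for k in range(N):
        rk=r*R.from_rotvec(w*k); out.append(np.r_[rk.inv().apply(d),np.degrees(w)])
    for k in range(n): print(str(np.round(out[5*k:5*k+5],1).tolist()).replace(" ",""))
def st():
    o=robot.observe(); m=R.from_rotvec(o["tool_rot"]).as_matrix()
    print("t",round(o["clock"],2),"tcp",np.round(o["tcp_pos"]*1000,1),"yaw",round(np.degrees(np.arctan2(m[1,1],m[0,1])),2),"z",np.round(m[:,2],3),"F",np.round(o["force"],1),"w",round(o["grip_width"]*88,1),"g",round(o["grasp_force"],1),"q7",np.round(o["q"],2))
E
python3 -c "
from h import *
print(np.round(Rt(64.9).as_matrix(),3)); st(); go([499,314.5,130],9.5,3)"
```

```text
[[-0.906  0.424  0.   ]
 [ 0.424  0.906  0.   ]
 [ 0.     0.    -1.   ]]
t 0.1 tcp [265.4 565.2 238. ] yaw 64.86 z [-0.001 -0.002 -1.   ] F [-0.5 -0.2 -0.3] w 88.1 g 0.0 q7 [-1.1   0.69 -0.19  1.57  0.16  0.9  -0.22]
[[-21.2,-8.5,7.2,-0.0,0.0,3.7],[-21.7,-7.1,7.2,-0.0,0.0,3.7],[-22.1,-5.7,7.2,-0.0,0.0,3.7],[-22.4,-4.3,7.2,-0.0,0.0,3.7],[-22.7,-2.8,7.2,-0.0,0.0,3.7]]
[[-22.8,-1.4,7.2,-0.0,0.0,3.7],[-22.8,0.1,7.2,-0.0,0.0,3.7],[-22.8,1.6,7.2,-0.0,0.0,3.7],[-22.6,3.0,7.2,-0.0,0.0,3.7],[-22.4,4.5,7.2,-0.0,0.0,3.7]]
[[-22.1,5.9,7.2,-0.0,0.0,3.7],[-21.6,7.3,7.2,-0.0,0.0,3.7],[-21.1,8.7,7.2,-0.0,0.0,3.7],[-20.5,10.1,7.2,-0.0,0.0,3.7],[-19.8,11.4,7.2,-0.0,0.0,3.7]]
```

Call:
{"name": "step_arm", "arguments": {
  "plan": [
    [-21.2, -8.5, 7.2, 0, 0, 3.7],
    [-21.7, -7.1, 7.2, 0, 0, 3.7],
    [-22.1, -5.7, 7.2, 0, 0, 3.7],
    [-22.4, -4.3, 7.2, 0, 0, 3.7],
    [-22.7, -2.8, 7.2, 0, 0, 3.7]
  ],
  "jaw": 0
}}

```text
clock: 0.52
tcp_pos: [0.3438, 0.4812, 0.2021]
tool_rot: [-1.172, -2.915, 0.001]
force: [-0.1, 0.5, -0.9]
grip_width: 0.999
grasp_force: 0.0
```

Call:
{"name": "step_arm", "arguments": {
  "plan": [
    [-22.8, -1.4, 7.2, 0, 0, 3.7],
    [-22.8, 0.1, 7.2, 0, 0, 3.7],
    [-22.8, 1.6, 7.2, 0, 0, 3.7],
    [-22.6, 3, 7.2, 0, 0, 3.7],
    [-22.4, 4.5, 7.2, 0, 0, 3.7]
  ]
}}

```text
clock: 0.93
tcp_pos: [0.4215, 0.3976, 0.1661]
tool_rot: [-1.625, -2.688, 0.001]
force: [1.0, -0.2, 0.7]
grip_width: 0.998
grasp_force: 0.0
```

Call:
{"name": "step_arm", "arguments": {
  "plan": [
    [-22.1, 5.9, 7.2, 0, 0, 3.7],
    [-21.6, 7.3, 7.2, 0, 0, 3.7],
    [-21.1, 8.7, 7.2, 0, 0, 3.7],
    [-20.5, 10.1, 7.2, 0, 0, 3.7],
    [-19.8, 11.4, 7.2, 0, 0, 3.7]
  ]
}}

```text
clock: 1.35
tcp_pos: [0.4992, 0.3141, 0.13]
tool_rot: [-2.036, -2.392, 0.001]
force: [0.5, 0.2, 0.0]
grip_width: 0.998
grasp_force: 0.0
```

Call:
{"name": "step_arm", "arguments": {
  "plan": [
    [0, 0, 0, 0, 0, 0],
    [0, 0, 0, 0, 0, 0],
    [0, 0, 0, 0, 0, 0],
    [0, 0, 0, 0, 0, 0],
    [0, 0, 0, 0, 0, 0]
  ]
}}

```text
clock: 1.77
tcp_pos: [0.4979, 0.3165, 0.131]
tool_rot: [-2.029, -2.397, -0.001]
force: [-0.2, 0.0, 0.3]
grip_width: 1.004
grasp_force: 0.0
```

```bash
python3 -c "
from h import *
st()
t=snapshot('top');s=snapshot('scene')
cv2.imwrite('pics/a.png',np.vstack([crop(t,150,150,100,75,600,300) if 0 else crop(t,150,160,120,90,400,300),crop(s,315,120,100,75,400,300)]))
go([499,314.5,29],9.5,2)"
```

```text
t 1.77 tcp [497.9 316.5 131. ] yaw 9.51 z [-0.     0.001 -1.   ] F [-0.2  0.   0.3] w 88.3 g 0.0 q7 [-0.66  0.79  0.03  1.77 -0.04  0.58 -0.44]
[[-0.2,0.1,10.2,0.0,-0.0,-0.0],[-0.2,0.1,10.2,0.0,-0.0,-0.0],[-0.2,0.1,10.2,0.0,-0.0,-0.0],[-0.2,0.1,10.2,0.0,-0.0,-0.0],[-0.2,0.1,10.2,0.0,-0.0,-0.0]]
[[-0.2,0.1,10.2,0.0,-0.0,-0.0],[-0.2,0.1,10.2,0.0,-0.0,-0.0],[-0.2,0.1,10.2,0.0,-0.0,-0.0],[-0.2,0.1,10.2,0.0,-0.0,-0.0],[-0.2,0.1,10.2,0.0,-0.0,-0.0]]
```

View pics/a.png

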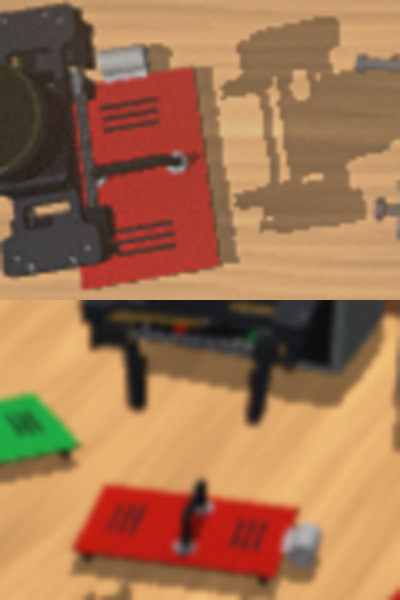

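The fingers straddle the handle bar (scene crop: handle at (190,515), fingers at (135,405) and (258,415)). Descending.

Call:
{"name": "step_arm", "arguments": {
  "plan": [
    [-0.2, 0.1, 12, 0, 0, 0],
    [-0.2, 0.1, 12, 0, 0, 0],
    [-0.2, 0.1, 12, 0, 0, 0],
    [-0.2, 0.1, 12, 0, 0, 0],
    [-0.2, 0.1, 12, 0, 0, 0]
  ]
}}

```text
clock: 2.28
tcp_pos: [0.499, 0.3138, 0.0689]
tool_rot: [-2.033, -2.395, 0.002]
force: [-0.6, -0.5, 0.2]
grip_width: 1.002
grasp_force: 0.0
```

Call:
{"name": "step_arm", "arguments": {
  "plan": [
    [-0.2, 0.1, 12, 0, 0, 0],
    [-0.2, 0.1, 12, 0, 0, 0],
    [-0.2, 0.1, 12, 0, 0, 0],
    [-0.2, 0.1, 6, 0, 0, 0],
    [0, 0, 0, 0, 0, 0]
  ]
}}

```text
clock: 2.7
tcp_pos: [0.4991, 0.3128, 0.0269]
tool_rot: [-2.032, -2.395, 0.004]
force: [0.1, -0.1, 0.5]
grip_width: 1.003
grasp_force: 0.0
```

Call:
{"name": "step_arm", "arguments": {
  "plan": [
    [0, 0, 0, 0, 0, 0],
    [0, 0, 0, 0, 0, 0],
    [0, 0, 0, 0, 0, 0],
    [0, 0, 0, 0, 0, 0],
    [0, 0, 0, 0, 0, 0]
  ],
  "jaw": 1,
  "newtons": 50
}}

```text
clock: 3.12
tcp_pos: [0.5003, 0.3136, 0.0293]
tool_rot: [2.033, 2.395, 0.002]
force: [-0.1, -0.1, -0.0]
grip_width: 0.646
grasp_force: 0.0
```

Call:
{"name": "step_arm", "arguments": {
  "plan": [
    [0, 0, 0, 0, 0, 0],
    [0, 0, 0, 0, 0, 0],
    [0, 0, 0, 0, 0, 0],
    [0, 0, 0, 0, 0, 0],
    [0, 0, 0, 0, 0, 0]
  ]
}}

```text
clock: 3.53
tcp_pos: [0.5, 0.3134, 0.0287]
tool_rot: [-2.033, -2.395, -0.0]
force: [-0.4, -0.7, -0.4]
grip_width: 0.27
grasp_force: 0.0
```

```bash
python3 -c "
from h import *
st()"
```

```text
t 3.53 tcp [500.  313.4  28.7] yaw 9.36 z [-0.  0. -1.] F [-0.4 -0.7 -0.4] w 23.7 g 0.0 q7 [-0.65  0.95  0.02  1.81 -0.04  0.38 -0.44]
```

Call:
{"name": "step_arm", "arguments": {
  "plan": [
    [0, 0, 0, 0, 0, 0],
    [0, 0, 0, 0, 0, 0],
    [0, 0, 0, 0, 0, 0],
    [0, 0, 0, 0, 0, 0],
    [0, 0, 0, 0, 0, 0]
  ]
}}

```text
clock: 3.95
tcp_pos: [0.4999, 0.3134, 0.0288]
tool_rot: [-2.033, -2.395, 0.0]
force: [-1.3, -0.2, 1.3]
grip_width: 0.087
grasp_force: 48.7
```

Call:
{"name": "step_arm", "arguments": {
  "plan": [
    [0, 0, -4, 0, 0, 0],
    [0, 0, -8, 0, 0, 0],
    [0, 0, -10, 0, 0, 0],
    [0, 0, -10, 0, 0, 0],
    [0, 0, -10, 0, 0, 0]
  ]
}}

```text
clock: 4.37
tcp_pos: [0.5001, 0.3135, 0.072]
tool_rot: [2.033, 2.395, 0.001]
force: [-0.7, -0.5, -4.8]
grip_width: 0.089
grasp_force: 49.4
```

```bash
python3 -c "
from h import *
st(); go([500,313.4,230],9.4,2); print(); go([500,-152,70],-7.6,5)"
```

```text
t 4.37 tcp [500.1 313.5  72. ] yaw 9.36 z [ 0.  0. -1.] F [-0.7 -0.5 -4.8] w 7.8 g 49.4 q7 [-0.65  0.88  0.02  1.8  -0.04  0.46 -0.44]
[[-0.0,-0.0,-15.8,0.0,-0.0,-0.0],[-0.0,-0.0,-15.8,0.0,-0.0,-0.0],[-0.0,-0.0,-15.8,0.0,-0.0,-0.0],[-0.0,-0.0,-15.8,0.0,-0.0,-0.0],[-0.0,-0.0,-15.8,0.0,-0.0,-0.0]]
[[-0.0,-0.0,-15.8,0.0,-0.0,-0.0],[-0.0,-0.0,-15.8,0.0,-0.0,-0.0],[-0.0,-0.0,-15.8,0.0,-0.0,-0.0],[-0.0,-0.0,-15.8,0.0,-0.0,-0.0],[-0.0,-0.0,-15.8,0.0,-0.0,-0.0]]

[[-18.4,-3.0,0.1,0.0,-0.0,0.7],[-18.4,-2.8,0.1,0.0,-0.0,0.7],[-18.4,-2.6,0.1,0.0,-0.0,0.7],[-18.5,-2.4,0.1,0.0,-0.0,0.7],[-18.5,-2.2,0.1,0.0,-0.0,0.7]]
[[-18.5,-1.9,0.1,0.0,-0.0,0.7],[-18.5,-1.7,0.1,0.0,-0.0,0.7],[-18.6,-1.5,0.1,0.0,-0.0,0.7],[-18.6,-1.3,0.1,0.0,-0.0,0.7],[-18.6,-1.1,0.1,0.0,-0.0,0.7]]
[[-18.6,-0.8,0.1,0.0,-0.0,0.7],[-18.6,-0.6,0.1,0.0,-0.0,0.7],[-18.6,-0.4,0.1,0.0,-0.0,0.7],[-18.6,-0.2,0.1,0.0,-0.0,0.7],[-18.6,0.0,0.1,0.0,-0.0,0.7]]
[[-18.6,0.3,0.1,0.0,-0.0,0.7],[-18.6,0.5,0.1,0.0,-0.0,0.7],[-18.6,0.7,0.1,0.0,-0.0,0.7],[-18.6,0.9,0.1,0.0,-0.0,0.7],[-18.6,1.1,0.1,0.0,-0.0,0.7]]
[[-18.6,1.4,0.1,0.0,-0.0,0.7],[-18.6,1.6,0.1,0.0,-0.0,0.7],[-18.5,1.8,0.1,0.0,-0.0,0.7],[-18.5,2.0,0.1,0.0,-0.0,0.7],[-18.5,2.2,0.1,0.0,-0.0,0.7]]
```

Call:
{"name": "step_arm", "arguments": {
  "plan": [
    [0, 0, -20, 0, 0, 0],
    [0, 0, -32, 0, 0, 0],
    [0, 0, -32, 0, 0, 0],
    [0, 0, -32, 0, 0, 0],
    [0, 0, -32, 0, 0, 0]
  ]
}}

```text
clock: 4.78
tcp_pos: [0.4996, 0.313, 0.2212]
tool_rot: [2.033, 2.395, 0.001]
force: [0.9, 0.3, -4.6]
grip_width: 0.085
grasp_force: 49.4
```

Call:
{"name": "step_arm", "arguments": {
  "plan": [
    [-18.4, -3, 0, 0, 0, 0.7],
    [-18.4, -2.8, 0, 0, 0, 0.7],
    [-18.4, -2.6, 0, 0, 0, 0.7],
    [-18.5, -2.4, 0, 0, 0, 0.7],
    [-18.5, -2.2, 0, 0, 0, 0.7]
  ]
}}

```text
clock: 5.2
tcp_pos: [0.4995, 0.2192, 0.2198]
tool_rot: [2.105, 2.331, 0.001]
force: [0.4, -0.5, -4.6]
grip_width: 0.087
grasp_force: 49.4
```

Call:
{"name": "step_arm", "arguments": {
  "plan": [
    [-18.5, -1.9, 0, 0, 0, 0.7],
    [-18.5, -1.7, 0, 0, 0, 0.7],
    [-18.6, -1.5, 0, 0, 0, 0.7],
    [-18.6, -1.3, 0, 0, 0, 0.7],
    [-18.6, -1.1, 0, 0, 0, 0.7]
  ]
}}

```text
clock: 5.62
tcp_pos: [0.4993, 0.1261, 0.2197]
tool_rot: [2.176, 2.266, 0.001]
force: [-0.2, 0.1, -4.2]
grip_width: 0.088
grasp_force: 49.4
```

Call:
{"name": "step_arm", "arguments": {
  "plan": [
    [-18.6, -0.8, 0, 0, 0, 0.7],
    [-18.6, -0.6, 0, 0, 0, 0.7],
    [-18.6, -0.4, 0, 0, 0, 0.7],
    [-18.6, -0.2, 0, 0, 0, 0.7],
    [-18.6, 0, 0, 0, 0, 0.7]
  ]
}}

```text
clock: 6.03
tcp_pos: [0.4989, 0.0331, 0.2197]
tool_rot: [2.244, 2.198, 0.001]
force: [-0.0, -0.2, -5.9]
grip_width: 0.088
grasp_force: 49.4
```

Call:
{"name": "step_arm", "arguments": {
  "plan": [
    [-18.6, 0.3, 0, 0, 0, 0.7],
    [-18.6, 0.5, 0, 0, 0, 0.7],
    [-18.6, 0.7, 0, 0, 0, 0.7],
    [-18.6, 0.9, 0, 0, 0, 0.7],
    [-18.6, 1.1, 0, 0, 0, 0.7]
  ]
}}

```text
clock: 6.45
tcp_pos: [0.4983, -0.0599, 0.2197]
tool_rot: [2.31, 2.129, 0.001]
force: [0.6, 0.1, -3.8]
grip_width: 0.089
grasp_force: 49.4
```

Call:
{"name": "step_arm", "arguments": {
  "plan": [
    [-18.6, 1.4, 0, 0, 0, 0.7],
    [-18.6, 1.6, 0, 0, 0, 0.7],
    [-18.5, 1.8, 0, 0, 0, 0.7],
    [-16, 2, 0, 0, 0, 0.7],
    [-8, 2.2, 0, 0, 0, 0.7]
  ]
}}

```text
clock: 6.87
tcp_pos: [0.4987, -0.142, 0.2197]
tool_rot: [2.376, 2.052, -0.001]
force: [-0.0, -0.6, -5.3]
grip_width: 0.089
grasp_force: 49.4
```

Call:
{"name": "step_arm", "arguments": {
  "plan": [
    [-8, 0, 0, 0, 0, 0],
    [-4, 0, 0, 0, 0, 0],
    [0, 0, 0, 0, 0, 0],
    [0, 0, 0, 0, 0, 0],
    [0, 0, 0, 0, 0, 0]
  ]
}}

```text
clock: 7.28
tcp_pos: [0.4978, -0.1498, 0.2187]
tool_rot: [-2.371, -2.06, -0.001]
force: [0.6, 0.5, -4.6]
grip_width: 0.094
grasp_force: 49.4
```

```bash
python3 -c "
from h import *
st()
t=snapshot('top');s=snapshot('scene')
cv2.imwrite('pics/b.png',np.hstack([crop(t,300,130,100,150,400,600),crop(s,240,130,130,195,400,600)]))"
```

```text
t 7.28 tcp [ 497.8 -149.8  218.7] yaw -8.04 z [-0.     0.001 -1.   ] F [ 0.6  0.5 -4.6] w 8.3 g 49.4 q7 [ 0.18  0.58  0.04  1.91 -0.04  0.65  0.1 ]
```

View pics/b.png

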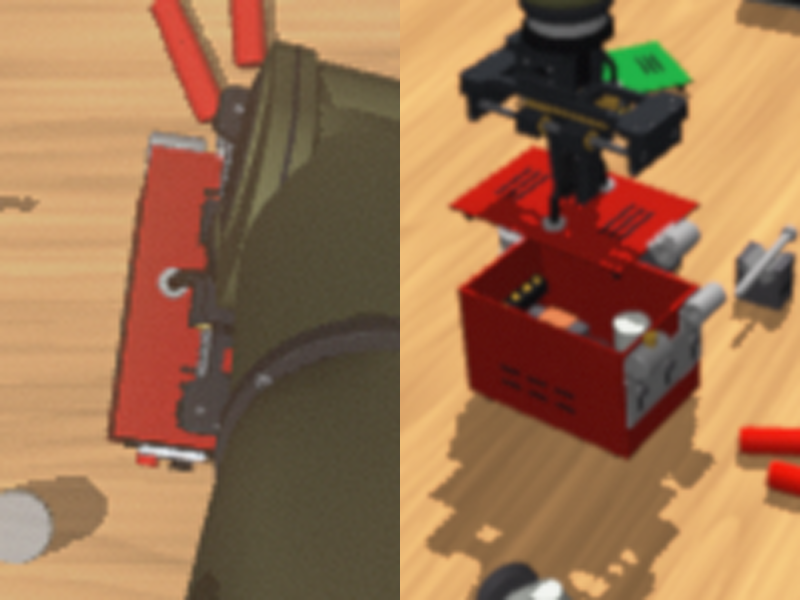

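The lid hangs above the case, level and clear. Scene corners: (256,197), (337,197), (313,218). Top view left corners: (337.5,167.5), (327.5,239). Next I'll fit its pose.

```bash
python3 - <<'E'
from h import *
def W(p,o,z):
    o=np.array(o); c,s=np.cos(p[2]),np.sin(p[2]); return np.c_[p[0]+c*o[:,0]-s*o[:,1],p[1]+s*o[:,0]+c*o[:,1],np.full(len(o),z)]
rl,rr,fr,fl=(.09,.06),(.09,-.06),(-.09,-.06),(-.09,.06)
def fit(z,so,sp,to,tp):
    r=lambda p:np.r_[(proj("scene",W(p,so,z))-sp).ravel(),(proj("top",W(p,to,z))-tp).ravel()]
    o=least_squares(r,[.5,-.15,-.13]);print(np.round(o.x*[1000,1000,57.3],1),np.round(r(o.x),1))
fit(.2089,[fr,rl,rr],[(256.2,196.6),(336.8,196.6),(313,218.4)],[rl,fl],[(337.5,167.5),(327.5,239.2)])
fit(.125,[fr,rl,rr],[(260,223.3),(337.5,223),(315,245)],[rl,fl],[(337,173.5),(327.8,239.5)])
fit(.125,[fr,rl,rr,fl],[(260,223.3),(337.5,223),(315,245),(286,204)],[rl,fl,rr,fr],[(337,173.5),(327.8,239.5),(381,178.9),(373.6,244.6)])
go([500,-151,175],-7.6,2)
E
```

```text
[ 493.3 -146.8   -7.2] [-1.3 -0.3  0.5 -2.2 -1.3 -1.5 -0.3 -2.   1.1 -0.6]
[ 496.6 -150.2   -6.7] [-1.8  0.1  0.4 -1.8 -1.4 -0.2 -1.1 -2.   0.7 -0.9]
[ 496.1 -150.1   -7.5] [-1.9 -0.3  0.3 -1.5 -2.1 -0.1 -1.3 -1.8 -0.6 -2.1  0.2 -1.2 -0.2 -1.7
  0.  -0.2]
[[-0.1,0.2,4.4,-0.0,-0.0,-0.0],[-0.1,0.2,4.4,-0.0,-0.0,-0.0],[-0.1,0.2,4.4,-0.0,-0.0,-0.0],[-0.1,0.2,4.4,-0.0,-0.0,-0.0],[-0.1,0.2,4.4,-0.0,-0.0,-0.0]]
[[-0.1,0.2,4.4,-0.0,-0.0,-0.0],[-0.1,0.2,4.4,-0.0,-0.0,-0.0],[-0.1,0.2,4.4,-0.0,-0.0,-0.0],[-0.1,0.2,4.4,-0.0,-0.0,-0.0],[-0.1,0.2,4.4,-0.0,-0.0,-0.0]]
```

Call:
{"name": "step_arm", "arguments": {
  "plan": [
    [-0.8, 1.2, 8, 0, 0, -0.5],
    [-0.8, 1.2, 10, 0, 0, 0],
    [-0.8, 1.2, 10, 0, 0, 0],
    [0, 0, 10, 0, 0, 0],
    [0, 0, 0, 0, 0, 0]
  ]
}}

```text
clock: 7.8
tcp_pos: [0.4994, -0.1535, 0.1781]
tool_rot: [-2.361, -2.066, 0.004]
force: [0.1, 0.4, -4.7]
grip_width: 0.091
grasp_force: 49.4
```

Call:
{"name": "step_arm", "arguments": {
  "plan": [
    [0, 0, 0, 0, 0, 0],
    [0, 0, 0, 0, 0, 0],
    [0, 0, 3, 0, 0, 0],
    [0, 0, 3, 0, 0, 0],
    [0, 0, 3, 0, 0, 0]
  ]
}}

```text
clock: 8.22
tcp_pos: [0.5011, -0.154, 0.1717]
tool_rot: [2.364, 2.068, 0.001]
force: [-0.0, -1.2, -3.9]
grip_width: 0.084
grasp_force: 49.4
```

Call:
{"name": "step_arm", "arguments": {
  "plan": [
    [0, 0, 2, 0, 0, 0],
    [0, 0, 2, 0, 0, 0],
    [0, 0, 2, 0, 0, 0],
    [0, 0, 2, 0, 0, 0],
    [0, 0, 0, 0, 0, 0]
  ]
}}

```text
clock: 8.63
tcp_pos: [0.5007, -0.1539, 0.1633]
tool_rot: [-2.364, -2.068, 0.001]
force: [-0.7, 0.4, -4.3]
grip_width: 0.086
grasp_force: 49.4
```

```bash
python3 -c "
from h import *
st()
t=snapshot('top');s=snapshot('scene')
cv2.imwrite('pics/c.png',np.hstack([crop(t,315,145,40,60,400,600),crop(s,280,180,80,120,400,600)]))"
```

```text
t 8.63 tcp [ 500.7 -153.9  163.3] yaw -7.64 z [-0.001  0.    -1.   ] F [-0.7  0.4 -4.3] w 7.5 g 49.4 q7 [ 0.19  0.67  0.03  1.95 -0.04  0.52  0.12]
```

View pics/c.png

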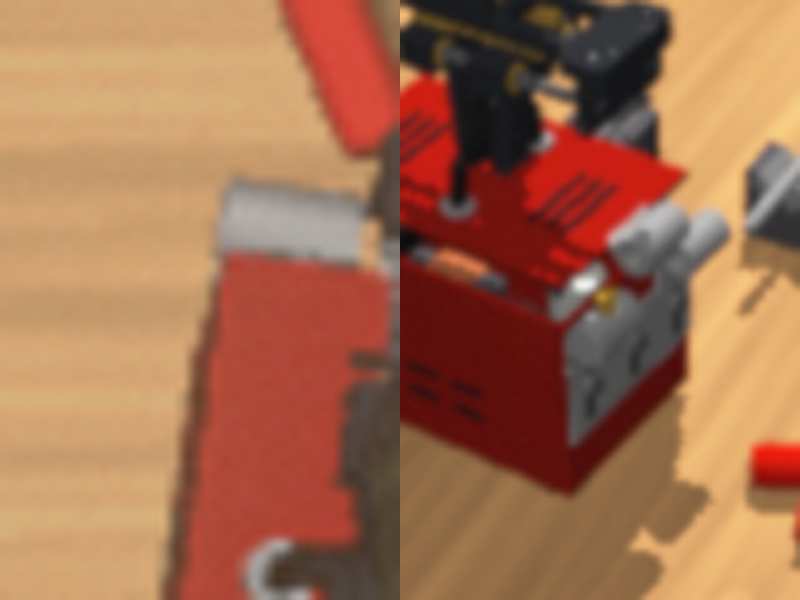

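The lid is 23 mm above its seat, with its barrel (scene crop (645,240)) between the case barrels. The lid edge looks about 1 mm too far toward -y. Nudging and lowering.

Call:
{"name": "step_arm", "arguments": {
  "plan": [
    [1, 0, 2, 0, 0, 0],
    [0, 0, 2, 0, 0, 0],
    [0, 0, 1.5, 0, 0, 0],
    [0, 0, 1.5, 0, 0, 0],
    [0, 0, 0, 0, 0, 0]
  ]
}}

```text
clock: 9.15
tcp_pos: [0.5009, -0.1529, 0.1564]
tool_rot: [-2.364, -2.068, 0.0]
force: [1.2, 0.4, -4.1]
grip_width: 0.088
grasp_force: 49.4
```

Call:
{"name": "step_arm", "arguments": {
  "plan": [
    [0, 0, 1, 0, 0, 0],
    [0, 0, 1, 0, 0, 0],
    [0, 0, 1, 0, 0, 0],
    [0, 0, 1, 0, 0, 0],
    [0, 0, 0, 0, 0, 0]
  ]
}}

```text
clock: 9.57
tcp_pos: [0.501, -0.1529, 0.1525]
tool_rot: [-2.364, -2.068, 0.0]
force: [1.1, -0.0, -4.5]
grip_width: 0.088
grasp_force: 49.4
```

```bash
python3 -c "
from h import *
st()"
```

```text
t 9.57 tcp [ 501.  -152.9  152.5] yaw -7.64 z [-0.  0. -1.] F [ 1.1 -0.  -4.5] w 7.8 g 49.4 q7 [ 0.19  0.69  0.03  1.96 -0.04  0.49  0.11]
```

Call:
{"name": "step_arm", "arguments": {
  "plan": [
    [0, 0, 1, 0, 0, 0],
    [0, 0, 1, 0, 0, 0],
    [0, 0, 1, 0, 0, 0],
    [0, 0, 1, 0, 0, 0],
    [0, 0, 0, 0, 0, 0]
  ]
}}

```text
clock: 9.98
tcp_pos: [0.5009, -0.1529, 0.1485]
tool_rot: [-2.364, -2.068, 0.0]
force: [-0.8, 0.0, -3.5]
grip_width: 0.087
grasp_force: 49.4
```

Call:
{"name": "step_arm", "arguments": {
  "plan": [
    [0, 0, 1, 0, 0, 0],
    [0, 0, 1, 0, 0, 0],
    [0, 0, 1, 0, 0, 0],
    [0, 0, 0, 0, 0, 0],
    [0, 0, 0, 0, 0, 0]
  ]
}}

```text
clock: 10.4
tcp_pos: [0.501, -0.153, 0.1456]
tool_rot: [-2.364, -2.068, 0.0]
force: [-0.6, 0.3, -5.1]
grip_width: 0.089
grasp_force: 49.4
```

```bash
python3 -c "
from h import *
st();print(robot.observe()['wrist_torque'])"
```

```text
t 10.4 tcp [ 501.  -153.   145.6] yaw -7.64 z [-0.  0. -1.] F [-0.6  0.3 -5.1] w 7.8 g 49.4 q7 [ 0.19  0.7   0.03  1.96 -0.04  0.48  0.11]
[-0.04721875  0.1121513   0.00956744]
```

Call:
{"name": "step_arm", "arguments": {
  "plan": [
    [0, 0, 1, 0, 0, 0],
    [0, 0, 1, 0, 0, 0],
    [0, 0, 1, 0, 0, 0],
    [0, 0, 0.5, 0, 0, 0],
    [0, 0, 0, 0, 0, 0]
  ]
}}

```text
clock: 10.82
tcp_pos: [0.501, -0.153, 0.142]
tool_rot: [-2.365, -2.068, 0.0]
force: [-1.0, 0.2, -4.2]
grip_width: 0.089
grasp_force: 49.4
```

Call:
{"name": "step_arm", "arguments": {
  "plan": [
    [0, 0, 0.6, 0, 0, 0],
    [0, 0, 0.6, 0, 0, 0],
    [0, 0, 0.5, 0, 0, 0],
    [0, 0, 0, 0, 0, 0],
    [0, 0, 0, 0, 0, 0]
  ]
}}

```text
clock: 11.23
tcp_pos: [0.501, -0.153, 0.1405]
tool_rot: [-2.365, -2.068, 0.0]
force: [0.2, -0.2, -3.4]
grip_width: 0.088
grasp_force: 49.3
```

```bash
python3 -c "
from h import *
st();print(robot.observe()['wrist_torque'])"
```

```text
t 11.23 tcp [ 501.  -153.   140.5] yaw -7.65 z [-0.  0. -1.] F [ 0.2 -0.2 -3.4] w 7.8 g 49.3 q7 [ 0.19  0.71  0.03  1.97 -0.04  0.47  0.11]
[-0.17309011  0.17343965  0.00649995]
```

Call:
{"name": "step_arm", "arguments": {
  "plan": [
    [0, 0, 0.4, 0, 0, 0],
    [0, 0, 0.4, 0, 0, 0],
    [0, 0, 0, 0, 0, 0],
    [0, 0, 0, 0, 0, 0],
    [0, 0, 0, 0, 0, 0]
  ]
}}

```text
clock: 11.65
tcp_pos: [0.5009, -0.153, 0.1398]
tool_rot: [-2.364, -2.068, 0.0]
force: [-1.8, -0.6, 0.1]
grip_width: 0.089
grasp_force: 49.0
```

```bash
python3 -c "
from h import *
st();print(robot.observe()['wrist_torque'])"
```

```text
t 11.65 tcp [ 500.9 -153.   139.8] yaw -7.65 z [-0.  0. -1.] F [-1.8 -0.6  0.1] w 7.8 g 49.0 q7 [ 0.19  0.71  0.03  1.97 -0.04  0.46  0.11]
[-0.07367778  0.40516241  0.00319144]
```

Seated: the weight is off the wrist at the predicted height. Releasing and rising.

Call:
{"name": "step_arm", "arguments": {
  "plan": [
    [0, 0, 0, 0, 0, 0],
    [0, 0, 0, 0, 0, 0],
    [0, 0, 0, 0, 0, 0],
    [0, 0, 0, 0, 0, 0],
    [0, 0, 0, 0, 0, 0]
  ],
  "jaw": 0.4
}}

```text
clock: 12.07
tcp_pos: [0.5015, -0.1529, 0.1398]
tool_rot: [2.364, 2.068, 0.001]
force: [-0.1, 0.2, -0.4]
grip_width: 0.439
grasp_force: 0.0
```

Call:
{"name": "step_arm", "arguments": {
  "plan": [
    [0, 0, -2, 0, 0, 0],
    [0, 0, -5, 0, 0, 0],
    [0, 0, -10, 0, 0, 0],
    [0, 0, -15, 0, 0, 0],
    [0, 0, -20, 0, 0, 0]
  ]
}}

```text
clock: 12.48
tcp_pos: [0.5005, -0.1528, 0.1923]
tool_rot: [-2.363, -2.068, 0.001]
force: [-0.4, 0.0, 0.0]
grip_width: 0.601
grasp_force: 0.0
```

```bash
python3 -c "
from h import *
st();go([587.4,101.8,125],-2.6,3)"
```

```text
t 12.48 tcp [ 500.5 -152.8  192.3] yaw -7.64 z [-0.002  0.001 -1.   ] F [-0.4  0.   0. ] w 52.9 g 0.0 q7 [ 0.19  0.62  0.04  1.93 -0.04  0.59  0.11]
[[17.6,3.5,4.5,-0.0,-0.0,-0.3],[17.6,3.6,4.5,-0.0,-0.0,-0.3],[17.5,3.7,4.5,-0.0,-0.0,-0.3],[17.5,3.8,4.5,-0.0,-0.0,-0.3],[17.5,3.9,4.5,-0.0,-0.0,-0.3]]
[[17.5,4.0,4.5,-0.0,-0.0,-0.3],[17.5,4.1,4.5,-0.0,-0.0,-0.3],[17.4,4.2,4.5,-0.0,-0.0,-0.3],[17.4,4.3,4.5,-0.0,-0.0,-0.3],[17.4,4.4,4.5,-0.0,-0.0,-0.3]]
[[17.4,4.5,4.5,-0.0,-0.0,-0.3],[17.3,4.6,4.5,-0.0,-0.0,-0.3],[17.3,4.7,4.5,-0.0,-0.0,-0.3],[17.3,4.8,4.5,-0.0,-0.0,-0.3],[17.2,4.9,4.5,-0.0,-0.0,-0.3]]
```

Call:
{"name": "step_arm", "arguments": {
  "plan": [
    [14, 3.5, 0, 0, 0, -0.3],
    [17.6, 3.6, 0, 0, 0, -0.3],
    [17.6, 3.7, 0, 0, 0, -0.3],
    [17.6, 3.8, 0, 0, 0, -0.3],
    [17.6, 3.9, 0, 0, 0, -0.3]
  ]
}}

```text
clock: 12.9
tcp_pos: [0.5302, -0.0707, 0.1928]
tool_rot: [2.337, 2.099, 0.002]
force: [-1.2, -0.2, -0.2]
grip_width: 0.596
grasp_force: 0.0
```

Call:
{"name": "step_arm", "arguments": {
  "plan": [
    [18, 4, 7, 0, 0, -0.3],
    [18, 4.1, 7, 0, 0, -0.3],
    [18, 4.2, 7, 0, 0, -0.3],
    [18, 4.3, 7, 0, 0, -0.3],
    [18, 4.4, 7, 0, 0, -0.3]
  ]
}}

```text
clock: 13.32
tcp_pos: [0.5599, 0.017, 0.1574]
tool_rot: [2.309, 2.13, 0.001]
force: [0.2, 0.2, -0.3]
grip_width: 0.601
grasp_force: 0.0
```

Call:
{"name": "step_arm", "arguments": {
  "plan": [
    [18, 4.5, 7, 0, 0, -0.3],
    [17.3, 4.6, 7, 0, 0, -0.3],
    [17.3, 4.7, 7, 0, 0, -0.3],
    [15, 4.8, 7, 0, 0, -0.3],
    [15, 4.9, 7, 0, 0, -0.3]
  ]
}}

```text
clock: 13.73
tcp_pos: [0.5893, 0.098, 0.122]
tool_rot: [2.281, 2.16, 0.001]
force: [-0.4, -0.1, 0.0]
grip_width: 0.598
grasp_force: 0.0
```

Call:
{"name": "step_arm", "arguments": {
  "plan": [
    [0, 0, 0, 0, 0, 0],
    [0, 0, 0, 0, 0, 0],
    [0, 0, 0, 0, 0, 0],
    [0, 0, 0, 0, 0, 0],
    [0, 0, 0, 0, 0, 0]
  ]
}}

```text
clock: 14.15
tcp_pos: [0.5887, 0.0953, 0.1222]
tool_rot: [2.283, 2.157, -0.0]
force: [-0.5, -0.9, -0.0]
grip_width: 0.601
grasp_force: 0.0
```

```bash
python3 -c "
from h import *
st();go([587.4,101.8,23.5],-2.6,2)
t=snapshot('top');s=snapshot('scene')
cv2.imwrite('pics/d.png',np.vstack([np.hstack([crop(t,240,150,80,60,400,300),crop(t,315,150,80,60,400,300)]),np.hstack([crop(s,325,160,80,60,400,300),crop(s,285,195,80,60,400,300)])]))"
```

```text
t 14.15 tcp [588.7  95.3 122.2] yaw -3.25 z [ 0.    -0.001 -1.   ] F [-0.5 -0.9 -0. ] w 52.9 g 0.0 q7 [-0.28  0.81  0.07  1.76 -0.09  0.58 -0.21]
[[0.6,-0.2,9.9,0.0,0.0,-0.1],[0.6,-0.2,9.9,0.0,0.0,-0.1],[0.6,-0.2,9.9,0.0,0.0,-0.1],[0.6,-0.2,9.9,0.0,0.0,-0.1],[0.6,-0.2,9.9,0.0,0.0,-0.1]]
[[0.6,-0.2,9.9,0.0,0.0,-0.1],[0.6,-0.2,9.9,0.0,0.0,-0.1],[0.6,-0.2,9.9,0.0,0.0,-0.1],[0.6,-0.2,9.9,0.0,0.0,-0.1],[0.6,-0.2,9.9,0.0,0.0,-0.1]]
```

View pics/d.png

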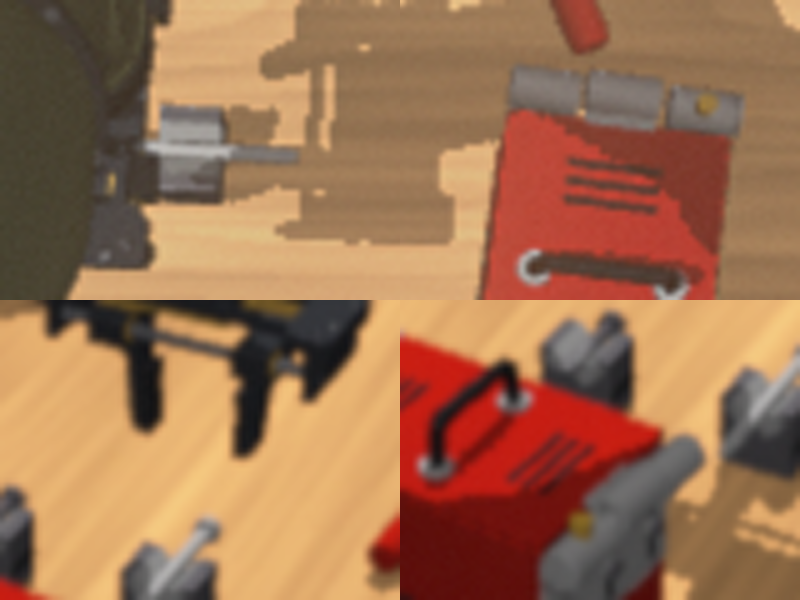

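The lid is seated with its barrel centred between the case barrels, and the fingers are above the pin. Descending to grip it near the head, and rendering one enlarged view of the leaf with reference outlines.

Call:
{"name": "step_arm", "arguments": {
  "plan": [
    [1.5, -0.3, 8, 0, 0, -0.3],
    [1.5, -0.3, 12, 0, 0, -0.3],
    [1.5, -0.3, 12, 0, 0, 0],
    [1, -0.3, 12, 0, 0, 0],
    [0.7, 0, 12, 0, 0, 0]
  ]
}}

```text
clock: 14.67
tcp_pos: [0.587, 0.1034, 0.0638]
tool_rot: [-2.269, -2.171, 0.002]
force: [-1.0, 0.0, 0.4]
grip_width: 0.6
grasp_force: 0.0
```

Call:
{"name": "step_arm", "arguments": {
  "plan": [
    [0, 0, 12, 0, 0, 0],
    [0, 0, 12, 0, 0, 0],
    [0, 0, 10, 0, 0, 0],
    [0, 0, 6, 0, 0, 0],
    [0, 0, 2.5, 0, 0, 0]
  ]
}}

```text
clock: 15.08
tcp_pos: [0.5872, 0.1029, 0.0219]
tool_rot: [-2.27, -2.171, 0.002]
force: [-0.1, -0.5, 0.7]
grip_width: 0.595
grasp_force: 0.0
```

```bash
python3 - <<'E'
from h import *
st(); go([587.4,101.8,23.5],-2.6,1)
s=snapshot('scene')
x0,y0,k=300,205,13
im=crop(s,x0,y0,60,46,780,598)
th=np.radians(-7.65);c,si=np.cos(th),np.sin(th); M=np.array([599.1+.133*0,-166.2])/1000
ex=np.array([c,si,0]);ey=np.array([-si,c,0])
a=np.linspace(0,2*np.pi,60)
def cyl(yA,yB,d,col):
    P=[np.array([M[0],M[1],.1275+d])+ey*y+.012*(np.cos(t)*ex+np.sin(t)*np.array([0,0,1])) for y in(yA,yB) for t in a]
    h=cv2.convexHull(np.float32((proj("scene",np.array(P))+.5-[x0,y0])*k)); cv2.polylines(im,[h.astype(np.int32)],True,col,1)
cyl(-.02,.02,0,(255,255,0)); cyl(.024,.062,0,(0,255,0)); cyl(-.06,-.024,0,(0,255,0))
cv2.imwrite('pics/e.png',im)
E
```

```text
t 15.08 tcp [587.2 102.9  21.9] yaw -2.54 z [-0.002 -0.    -1.   ] F [-0.1 -0.5  0.7] w 52.3 g 0.0 q7 [-0.27  0.97  0.04  1.79 -0.09  0.39 -0.21]
[[-0.2,0.1,-0.3,-0.0,0.0,0.0],[-0.2,0.1,-0.3,-0.0,0.0,0.0],[-0.2,0.1,-0.3,-0.0,0.0,0.0],[-0.2,0.1,-0.3,-0.0,0.0,0.0],[-0.2,0.1,-0.3,-0.0,0.0,0.0]]
```

View pics/e.png

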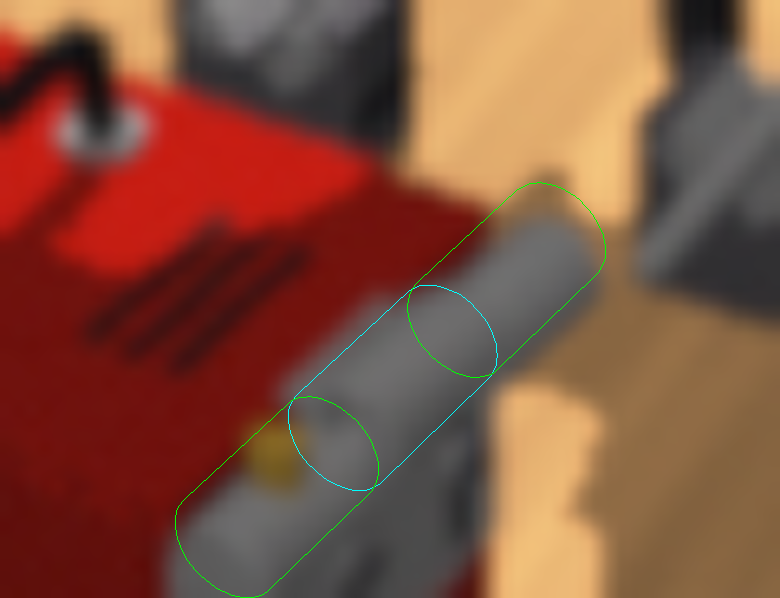

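The left case barrel shows about 33–40 px (zoomed) below its in-line outline, while the lid barrel matches its own: the leaf is low, about -8 mm. Gripping the pin.

Call:
{"name": "step_arm", "arguments": {
  "plan": [
    [-0.5, 0, -1, 0, 0, 0],
    [0, 0, 0, 0, 0, 0],
    [0, 0, 0, 0, 0, 0],
    [0, 0, 0, 0, 0, 0],
    [0, 0, 0, 0, 0, 0]
  ],
  "jaw": 1,
  "newtons": 50
}}

```text
clock: 15.55
tcp_pos: [0.588, 0.1027, 0.0247]
tool_rot: [2.27, 2.171, 0.001]
force: [0.7, 0.0, -0.3]
grip_width: 0.249
grasp_force: 0.0
```

Call:
{"name": "step_arm", "arguments": {
  "plan": [
    [0, 0, 0, 0, 0, 0],
    [0, 0, 0, 0, 0, 0],
    [0, 0, 0, 0, 0, 0],
    [0, 0, 0, 0, 0, 0],
    [0, 0, 0, 0, 0, 0]
  ]
}}

```text
clock: 15.97
tcp_pos: [0.5878, 0.1026, 0.0243]
tool_rot: [2.27, 2.172, 0.0]
force: [0.3, -0.5, 0.3]
grip_width: 0.095
grasp_force: 49.3
```

```bash
python3 -c "
from h import *
st()"
```

```text
t 15.97 tcp [587.8 102.6  24.3] yaw -2.54 z [ 0.  0. -1.] F [ 0.3 -0.5  0.3] w 8.3 g 49.3 q7 [-0.27  0.96  0.04  1.79 -0.09  0.39 -0.21]
```

Call:
{"name": "step_arm", "arguments": {
  "plan": [
    [0, 0, -5, 0, 0, 0],
    [0, 0, -12, 0, 0, 0],
    [0, 0, -20, 0, 0, 0],
    [0, 0, -25, 0, 0, 0],
    [0, 0, -25, 0, 0, 0]
  ]
}}

```text
clock: 16.38
tcp_pos: [0.5872, 0.1025, 0.1127]
tool_rot: [-2.27, -2.171, 0.001]
force: [0.8, 0.0, -1.2]
grip_width: 0.093
grasp_force: 49.5
```

```bash
python3 -c "
from h import *
st();go([623.3,14,105],-7.65,2);print(robot.observe()['wrist_torque'])"
```

```text
t 16.38 tcp [587.2 102.5 112.7] yaw -2.55 z [-0.001 -0.    -1.   ] F [ 0.8  0.  -1.2] w 8.2 g 49.5 q7 [-0.28  0.82  0.06  1.77 -0.09  0.56 -0.22]
[[-8.7,4.0,0.8,-0.0,0.0,0.5],[-8.6,4.1,0.8,-0.0,0.0,0.5],[-8.6,4.2,0.8,-0.0,0.0,0.5],[-8.6,4.2,0.8,-0.0,0.0,0.5],[-8.5,4.3,0.8,-0.0,0.0,0.5]]
[[-8.5,4.4,0.8,-0.0,0.0,0.5],[-8.5,4.5,0.8,-0.0,0.0,0.5],[-8.4,4.5,0.8,-0.0,0.0,0.5],[-8.4,4.6,0.8,-0.0,0.0,0.5],[-8.3,4.7,0.8,-0.0,0.0,0.5]]
[-0.05659938  0.03725793  0.00100106]
```

Call:
{"name": "step_arm", "arguments": {
  "plan": [
    [-8.7, 4, 0.8, 0, 0, 0.5],
    [-8.6, 4.1, 0.8, 0, 0, 0.5],
    [-8.6, 4.2, 0.8, 0, 0, 0.5],
    [-8.6, 4.2, 0.8, 0, 0, 0.5],
    [-8.5, 4.3, 0.8, 0, 0, 0.5]
  ]
}}

```text
clock: 16.8
tcp_pos: [0.6053, 0.0567, 0.106]
tool_rot: [-2.318, -2.119, 0.003]
force: [0.4, -0.4, -1.1]
grip_width: 0.092
grasp_force: 49.5
```

Call:
{"name": "step_arm", "arguments": {
  "plan": [
    [-8.5, 4.4, 0.8, 0, 0, 0.5],
    [-8.5, 4.5, 0.8, 0, 0, 0.5],
    [-8.4, 4.5, 0.8, 0, 0, 0.5],
    [-8.4, 4.6, 0.8, 0, 0, 0.5],
    [-8.3, 4.7, 0.8, 0, 0, 0.5]
  ]
}}

```text
clock: 17.22
tcp_pos: [0.6242, 0.0132, 0.103]
tool_rot: [-2.364, -2.069, 0.0]
force: [0.2, 0.5, -0.4]
grip_width: 0.091
grasp_force: 49.5
```

Call:
{"name": "step_arm", "arguments": {
  "plan": [
    [0, 0, 0, 0, 0, 0],
    [0, 0, 0, 0, 0, 0],
    [0, 0, 0, 0, 0, 0],
    [0, 0, 0, 0, 0, 0],
    [0, 0, 0, 0, 0, 0]
  ]
}}

```text
clock: 17.63
tcp_pos: [0.6238, 0.0151, 0.1033]
tool_rot: [-2.361, -2.072, -0.001]
force: [-0.4, -0.1, -0.4]
grip_width: 0.091
grasp_force: 49.5
```

```bash
python3 - <<'E'
from h import *
st(); go([623.3,14,102.3],-7.65,1)
s=snapshot('scene');t=snapshot('top')
x0,y0,k=310,190,10
im=crop(s,x0,y0,48,60,480,600)
im2=crop(t,320,150,32,60,320,600)
cv2.imwrite('pics/f.png',np.hstack([im,im2]))
# predicted tip px
o=robot.observe();m=R.from_rotvec(o["tool_rot"]).as_matrix();p=o["tcp_pos"]
tip=p-m[:,0]*-1*0 + np.array([0,0,.0177]) - m[:,0]*.104
for q in(tip,tip+m[:,0]*.104): print(np.round(q*1000,1),(proj("scene",q)[0]-[x0,y0]+.5)*k,(proj("top",q)[0]-[320,150]+.5)*10+[480,0])
E
```

```text
t 17.63 tcp [623.8  15.1 103.3] yaw -7.47 z [-0.     0.001 -1.   ] F [-0.4 -0.1 -0.4] w 8.0 g 49.5 q7 [-0.13  0.86  0.06  1.68 -0.09  0.6  -0.15]
[[-0.2,-0.1,0.2,-0.0,-0.0,0.0],[-0.2,-0.1,0.2,-0.0,-0.0,0.0],[-0.2,-0.1,0.2,-0.0,-0.0,0.0],[-0.2,-0.1,0.2,-0.0,-0.0,0.0],[-0.2,-0.1,0.2,-0.0,-0.0,0.0]]
[610.3 -88.3 120.9] [362.23777642 319.45360046] [594.47728172 159.99833176]
[623.9  14.8 121. ] [550.43052416 139.1044562 ] [212.67839308 110.46263863]
```

View pics/f.png

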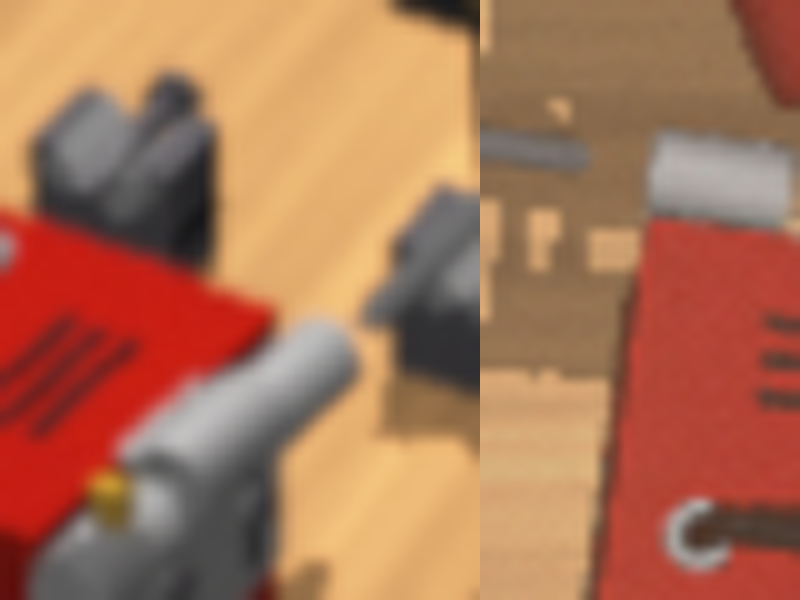

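The pin tip (scene (370,310), top (588,155)) is about 15 mm short of the left barrel. The top view shows it roughly 2 mm too far in +x (pin line row about 165, barrel centre row about 175). Correcting and probing at -7.5 mm.

Call:
{"name": "step_arm", "arguments": {
  "plan": [
    [-2, -0.9, 0.5, 0, 0, 0.2],
    [-2, -0.9, 0.5, 0, 0, 0],
    [-2, 0, 0, 0, 0, 0],
    [-2, 0, 0, 0, 0, 0],
    [-2, 0, 0, 0, 0, 0]
  ]
}}

```text
clock: 18.15
tcp_pos: [0.6208, 0.004, 0.1022]
tool_rot: [2.367, 2.066, -0.0]
force: [-0.3, 0.6, -0.3]
grip_width: 0.09
grasp_force: 49.5
```

Call:
{"name": "step_arm", "arguments": {
  "plan": [
    [-1, 0, 0, 0, 0, 0],
    [-1, 0, 0, 0, 0, 0],
    [-1, 0, 0, 0, 0, 0],
    [0, 0, 0, 0, 0, 0],
    [0, 0, 0, 0, 0, 0]
  ]
}}

```text
clock: 18.57
tcp_pos: [0.6205, 0.0015, 0.1022]
tool_rot: [-2.366, -2.066, -0.0]
force: [0.1, 0.7, -0.7]
grip_width: 0.096
grasp_force: 49.5
```

Call:
{"name": "step_arm", "arguments": {
  "plan": [
    [-0.7, 0, 0, 0, 0, 0],
    [-0.7, 0, 0, 0, 0, 0],
    [-0.7, 0, 0, 0, 0, 0],
    [0, 0, 0, 0, 0, 0],
    [0, 0, 0, 0, 0, 0]
  ]
}}

```text
clock: 18.98
tcp_pos: [0.6201, -0.0007, 0.1022]
tool_rot: [-2.366, -2.066, 0.0]
force: [0.8, 0.1, -1.2]
grip_width: 0.087
grasp_force: 49.5
```

Call:
{"name": "step_arm", "arguments": {
  "plan": [
    [-0.6, 0, 0, 0, 0, 0],
    [-0.6, 0, 0, 0, 0, 0],
    [-0.6, 0, 0, 0, 0, 0],
    [0, 0, 0, 0, 0, 0],
    [0, 0, 0, 0, 0, 0]
  ]
}}

```text
clock: 19.4
tcp_pos: [0.6199, -0.0024, 0.1022]
tool_rot: [-2.366, -2.066, -0.0]
force: [-0.4, -0.0, -0.8]
grip_width: 0.095
grasp_force: 49.5
```

```bash
python3 -c "
from h import *
st();print(robot.observe()['wrist_torque'])"
```

```text
t 19.4 tcp [619.9  -2.4 102.2] yaw -7.75 z [ 0.  0. -1.] F [-0.4 -0.  -0.8] w 8.4 g 49.5 q7 [-0.1   0.86  0.06  1.7  -0.08  0.59 -0.13]
[-0.06591173  0.06752582  0.04579173]
```

Call:
{"name": "step_arm", "arguments": {
  "plan": [
    [-0.5, 0, 0, 0, 0, 0],
    [-0.5, 0, 0, 0, 0, 0],
    [-0.5, 0, 0, 0, 0, 0],
    [0, 0, 0, 0, 0, 0],
    [0, 0, 0, 0, 0, 0]
  ]
}}

```text
clock: 19.82
tcp_pos: [0.6197, -0.0039, 0.1022]
tool_rot: [2.367, 2.066, 0.0]
force: [-0.4, -0.6, -1.8]
grip_width: 0.094
grasp_force: 49.5
```

Call:
{"name": "step_arm", "arguments": {
  "plan": [
    [-0.5, 0, 0, 0, 0, 0],
    [-0.5, 0, 0, 0, 0, 0],
    [-0.5, 0, 0, 0, 0, 0],
    [0, 0, 0, 0, 0, 0],
    [0, 0, 0, 0, 0, 0]
  ]
}}

```text
clock: 20.23
tcp_pos: [0.6196, -0.0054, 0.1022]
tool_rot: [2.366, 2.066, 0.0]
force: [-0.7, 0.1, -1.4]
grip_width: 0.097
grasp_force: 49.4
```

```bash
python3 -c "
from h import *
st();print(robot.observe()['wrist_torque'])"
```

```text
t 20.23 tcp [619.6  -5.4 102.2] yaw -7.74 z [ 0.  0. -1.] F [-0.7  0.1 -1.4] w 8.5 g 49.4 q7 [-0.1   0.86  0.06  1.7  -0.08  0.59 -0.13]
[0.0166376  0.03170714 0.00696355]
```

Call:
{"name": "step_arm", "arguments": {
  "plan": [
    [-0.7, 0, 0, 0, 0, 0],
    [-0.7, 0, 0, 0, 0, 0],
    [-0.7, 0, 0, 0, 0, 0],
    [0, 0, 0, 0, 0, 0],
    [0, 0, 0, 0, 0, 0]
  ]
}}

```text
clock: 20.65
tcp_pos: [0.6192, -0.0076, 0.1022]
tool_rot: [2.366, 2.066, 0.0]
force: [-0.6, -0.0, -0.2]
grip_width: 0.093
grasp_force: 49.4
```

Call:
{"name": "step_arm", "arguments": {
  "plan": [
    [-0.7, 0, 0, 0, 0, 0],
    [-0.7, 0, 0, 0, 0, 0],
    [-0.7, 0, 0, 0, 0, 0],
    [0, 0, 0, 0, 0, 0],
    [0, 0, 0, 0, 0, 0]
  ]
}}

```text
clock: 21.07
tcp_pos: [0.6189, -0.0096, 0.1022]
tool_rot: [2.366, 2.066, -0.0]
force: [-0.5, -0.0, -1.3]
grip_width: 0.094
grasp_force: 49.4
```

```bash
python3 -c "
from h import *
st();print(robot.observe()['wrist_torque'])"
```

```text
t 21.07 tcp [618.9  -9.6 102.2] yaw -7.75 z [-0. -0. -1.] F [-0.5 -0.  -1.3] w 8.3 g 49.4 q7 [-0.09  0.86  0.06  1.7  -0.08  0.59 -0.12]
[-0.12148569 -0.034266    0.04399124]
```

Call:
{"name": "step_arm", "arguments": {
  "plan": [
    [-2, 0, 0, 0, 0, 0],
    [-2, 0, 0, 0, 0, 0],
    [-2, 0, 0, 0, 0, 0],
    [-2, 0, 0, 0, 0, 0],
    [0, 0, 0, 0, 0, 0]
  ]
}}

```text
clock: 21.48
tcp_pos: [0.6178, -0.0183, 0.1022]
tool_rot: [2.367, 2.065, -0.001]
force: [-0.3, -1.2, -0.5]
grip_width: 0.093
grasp_force: 49.4
```

Call:
{"name": "step_arm", "arguments": {
  "plan": [
    [-1.5, 0, 0, 0, 0, 0],
    [-1.5, 0, 0, 0, 0, 0],
    [-1.5, 0, 0, 0, 0, 0],
    [-1.5, 0, 0, 0, 0, 0],
    [0, 0, 0, 0, 0, 0]
  ]
}}

```text
clock: 21.9
tcp_pos: [0.617, -0.024, 0.1022]
tool_rot: [2.367, 2.066, -0.0]
force: [1.5, 0.2, -0.4]
grip_width: 0.09
grasp_force: 49.4
```

Call:
{"name": "step_arm", "arguments": {
  "plan": [
    [0, 0, -0.5, 0, 0, 0],
    [0, 0, -0.5, 0, 0, 0],
    [0, 0, -0.5, 0, 0, 0],
    [0, 0, -0.5, 0, 0, 0],
    [0, 0, 0, 0, 0, 0]
  ]
}}

```text
clock: 22.32
tcp_pos: [0.617, -0.0233, 0.1043]
tool_rot: [-2.366, -2.066, -0.0]
force: [-0.3, -0.1, -0.9]
grip_width: 0.093
grasp_force: 49.5
```

Call:
{"name": "step_arm", "arguments": {
  "plan": [
    [0, 0, -0.5, 0, 0, 0],
    [0, 0, -0.5, 0, 0, 0],
    [0, 0, -0.5, 0, 0, 0],
    [0, 0, -0.5, 0, 0, 0],
    [0, 0, 0, 0, 0, 0]
  ]
}}

```text
clock: 22.73
tcp_pos: [0.6171, -0.0233, 0.1062]
tool_rot: [-2.366, -2.066, -0.0]
force: [1.0, 0.7, -1.4]
grip_width: 0.092
grasp_force: 49.9
```

```bash
python3 -c "
from h import *
st();print(robot.observe()['wrist_torque'])"
```

```text
t 22.73 tcp [617.1 -23.3 106.2] yaw -7.74 z [ 0.  0. -1.] F [ 1.   0.7 -1.4] w 8.1 g 49.9 q7 [-0.07  0.85  0.06  1.7  -0.08  0.59 -0.1 ]
[ 0.10369405 -0.02664974  0.02795229]
```

Call:
{"name": "step_arm", "arguments": {
  "plan": [
    [0, 0, -0.5, 0, 0, 0],
    [0, 0, -0.5, 0, 0, 0],
    [0, 0, -0.5, 0, 0, 0],
    [0, 0, -0.5, 0, 0, 0],
    [0, 0, -0.5, 0, 0, 0]
  ]
}}

```text
clock: 23.15
tcp_pos: [0.6171, -0.0233, 0.1088]
tool_rot: [-2.366, -2.067, -0.0]
force: [0.6, -0.1, -2.1]
grip_width: 0.09
grasp_force: 49.9
```

Call:
{"name": "step_arm", "arguments": {
  "plan": [
    [0, 0, -0.5, 0, 0, 0],
    [0, 0, -0.5, 0, 0, 0],
    [0, 0, -0.5, 0, 0, 0],
    [0, 0, -0.4, 0, 0, 0],
    [0, 0, 0, 0, 0, 0]
  ]
}}

```text
clock: 23.57
tcp_pos: [0.6171, -0.0234, 0.1107]
tool_rot: [2.366, 2.066, 0.0]
force: [0.4, 0.5, -2.2]
grip_width: 0.093
grasp_force: 49.9
```

```bash
python3 - <<'E'
from h import *
st();print(robot.observe()['wrist_torque'])
s=snapshot('scene')
x0,y0,k=300,195,13
im=crop(s,x0,y0,60,46,780,598)
th=np.radians(-7.65);c,si=np.cos(th),np.sin(th); M=np.array([.599,-.1662])
ex=np.array([c,si,0]);ey=np.array([-si,c,0])
def cyl(yA,yB,col):
    P=[np.array([M[0],M[1],.1275])+ey*y+.012*(np.cos(t)*ex+np.sin(t)*np.array([0,0,1])) for y in(yA,yB) for t in np.linspace(0,6.28,60)]
    h=cv2.convexHull(np.float32((proj("scene",np.array(P))+.5-[x0,y0])*k)); cv2.polylines(im,[h.astype(np.int32)],True,col,1)
cyl(-.02,.02,(255,255,0)); cyl(.024,.062,(0,255,0)); cyl(-.06,-.024,(0,255,0))
cv2.imwrite('pics/g.png',im)
E
```

```text
t 23.57 tcp [617.1 -23.4 110.7] yaw -7.74 z [ 0.  0. -1.] F [ 0.4  0.5 -2.2] w 8.2 g 49.9 q7 [-0.07  0.85  0.06  1.7  -0.08  0.6  -0.1 ]
[ 0.08709218 -0.06635159 -0.00404941]
```

View pics/g.png

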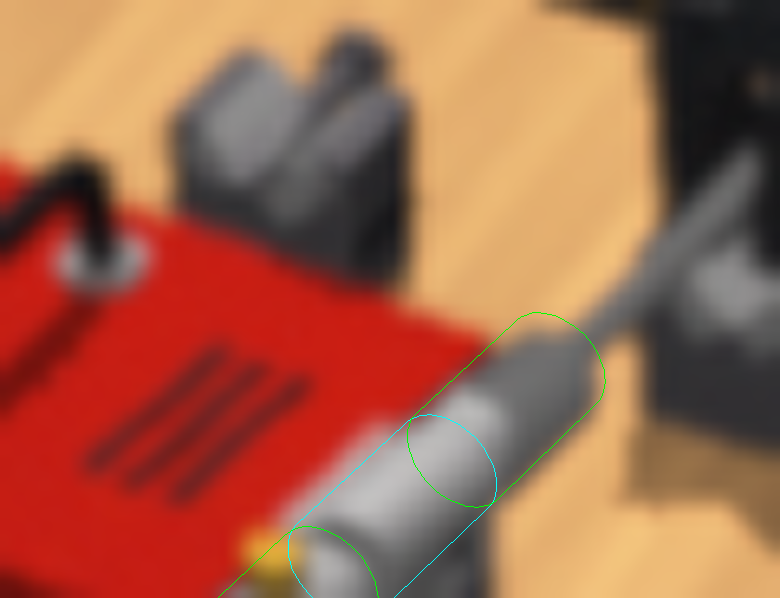

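The leaf barrel has risen to its in-line outline with the pin through it, still partly in the gripper's shadow. I'll take up the play and advance toward the lid barrel, watching the force.

Call:
{"name": "step_arm", "arguments": {
  "plan": [
    [-2, 0, 0.5, 0, 0, 0],
    [-3, 0, 0, 0, 0, 0],
    [-3, 0, 0, 0, 0, 0],
    [-3, 0, 0, 0, 0, 0],
    [-3, 0, 0, 0, 0, 0]
  ]
}}

```text
clock: 24.03
tcp_pos: [0.6152, -0.0377, 0.1102]
tool_rot: [2.366, 2.066, 0.0]
force: [0.4, 1.4, -2.3]
grip_width: 0.094
grasp_force: 49.7
```

Call:
{"name": "step_arm", "arguments": {
  "plan": [
    [-2, 0, 0, 0, 0, 0],
    [-1, 0, 0, 0, 0, 0],
    [0, 0, 0, 0, 0, 0],
    [0, 0, 0, 0, 0, 0],
    [0, 0, 0, 0, 0, 0]
  ]
}}

```text
clock: 24.45
tcp_pos: [0.6147, -0.0407, 0.1101]
tool_rot: [2.366, 2.066, -0.001]
force: [0.7, -0.7, -2.3]
grip_width: 0.093
grasp_force: 49.7
```

Call:
{"name": "step_arm", "arguments": {
  "plan": [
    [-0.7, 0, 0, 0, 0, 0],
    [-0.7, 0, 0, 0, 0, 0],
    [-0.7, 0, 0, 0, 0, 0],
    [0, 0, 0, 0, 0, 0],
    [0, 0, 0, 0, 0, 0]
  ]
}}

```text
clock: 24.87
tcp_pos: [0.6145, -0.042, 0.1101]
tool_rot: [-2.366, -2.067, -0.001]
force: [1.6, 0.4, -1.9]
grip_width: 0.092
grasp_force: 49.7
```

```bash
python3 -c "
from h import *
st();print(robot.observe()['wrist_torque'])"
```

```text
t 24.87 tcp [614.5 -42.  110.1] yaw -7.73 z [ 0.  0. -1.] F [ 1.6  0.4 -1.9] w 8.1 g 49.7 q7 [-0.03  0.85  0.05  1.7  -0.07  0.59 -0.08]
[ 0.26166491 -0.11659294  0.05443204]
```

Call:
{"name": "step_arm", "arguments": {
  "plan": [
    [-0.5, 0, 0.2, 0, 0, 0],
    [-0.5, 0, 0, 0, 0, 0],
    [-0.5, 0, 0, 0, 0, 0],
    [0, 0, 0, 0, 0, 0],
    [0, 0, 0, 0, 0, 0]
  ]
}}

```text
clock: 25.28
tcp_pos: [0.6143, -0.0438, 0.1099]
tool_rot: [-2.366, -2.066, -0.0]
force: [0.9, 1.2, -2.5]
grip_width: 0.095
grasp_force: 49.6
```

Call:
{"name": "step_arm", "arguments": {
  "plan": [
    [-0.5, 0, 0, 0, 0, 0],
    [-0.5, 0, 0, 0, 0, 0],
    [-0.5, 0, 0, 0, 0, 0],
    [0, 0, 0, 0, 0, 0],
    [0, 0, 0, 0, 0, 0]
  ]
}}

```text
clock: 25.7
tcp_pos: [0.6141, -0.0454, 0.1099]
tool_rot: [2.366, 2.066, 0.0]
force: [1.3, 1.4, -1.9]
grip_width: 0.092
grasp_force: 49.5
```

```bash
python3 -c "
from h import *
st();print(robot.observe()['wrist_torque'])"
```

```text
t 25.7 tcp [614.1 -45.4 109.9] yaw -7.74 z [ 0.  0. -1.] F [ 1.3  1.4 -1.9] w 8.1 g 49.5 q7 [-0.03  0.85  0.05  1.7  -0.07  0.59 -0.07]
[ 0.23683959 -0.0836657   0.0931793 ]
```

Call:
{"name": "step_arm", "arguments": {
  "plan": [
    [-0.5, 0, 0, 0, 0, 0],
    [-0.5, 0, 0, 0, 0, 0],
    [-0.5, 0, 0, 0, 0, 0],
    [0, 0, 0, 0, 0, 0],
    [0, 0, 0, 0, 0, 0]
  ]
}}

```text
clock: 26.12
tcp_pos: [0.6139, -0.0471, 0.1099]
tool_rot: [2.366, 2.066, -0.0]
force: [0.7, 0.4, -1.5]
grip_width: 0.088
grasp_force: 49.5
```

Call:
{"name": "step_arm", "arguments": {
  "plan": [
    [-0.5, 0, 0, 0, 0, 0],
    [-0.5, 0, 0, 0, 0, 0],
    [-0.5, 0, 0, 0, 0, 0],
    [0, 0, 0, 0, 0, 0],
    [0, 0, 0, 0, 0, 0]
  ]
}}

```text
clock: 26.53
tcp_pos: [0.6137, -0.0483, 0.1099]
tool_rot: [2.366, 2.066, -0.0]
force: [0.2, 1.1, -2.4]
grip_width: 0.092
grasp_force: 49.5
```

```bash
python3 -c "
from h import *
st();print(robot.observe()['wrist_torque'])"
```

```text
t 26.53 tcp [613.7 -48.3 109.9] yaw -7.74 z [ 0. -0. -1.] F [ 0.2  1.1 -2.4] w 8.1 g 49.5 q7 [-0.02  0.84  0.05  1.71 -0.07  0.59 -0.07]
[ 0.16613533 -0.09631171  0.16044441]
```

The tip is inside the lid barrel with no resistance. Continuing.

Call:
{"name": "step_arm", "arguments": {
  "plan": [
    [-1, 0, 0, 0, 0, 0],
    [-1.5, 0, 0, 0, 0, 0],
    [-1.5, 0, 0, 0, 0, 0],
    [-1.5, 0, 0, 0, 0, 0],
    [0, 0, 0, 0, 0, 0]
  ]
}}

```text
clock: 26.95
tcp_pos: [0.6129, -0.0544, 0.1099]
tool_rot: [2.367, 2.066, -0.0]
force: [0.9, 0.2, -1.2]
grip_width: 0.092
grasp_force: 49.5
```

Call:
{"name": "step_arm", "arguments": {
  "plan": [
    [-1.5, 0, 0, 0, 0, 0],
    [-1.5, 0, 0, 0, 0, 0],
    [-1.5, 0, 0, 0, 0, 0],
    [-1.5, 0, 0, 0, 0, 0],
    [0, 0, 0, 0, 0, 0]
  ]
}}

```text
clock: 27.37
tcp_pos: [0.6121, -0.0602, 0.1099]
tool_rot: [2.367, 2.066, -0.0]
force: [0.9, 0.1, -0.6]
grip_width: 0.092
grasp_force: 49.5
```

Call:
{"name": "step_arm", "arguments": {
  "plan": [
    [-1.5, 0, 0, 0, 0, 0],
    [-1.5, 0, 0, 0, 0, 0],
    [-1.5, 0, 0, 0, 0, 0],
    [-1.5, 0, 0, 0, 0, 0],
    [0, 0, 0, 0, 0, 0]
  ]
}}

```text
clock: 27.78
tcp_pos: [0.6113, -0.0662, 0.1099]
tool_rot: [2.367, 2.066, -0.0]
force: [2.0, 0.9, -1.5]
grip_width: 0.092
grasp_force: 49.5
```

```bash
python3 -c "
from h import *
st();print(robot.observe()['wrist_torque'])"
```

```text
t 27.78 tcp [611.3 -66.2 109.9] yaw -7.77 z [ 0. -0. -1.] F [ 2.   0.9 -1.5] w 8.1 g 49.5 q7 [ 0.01  0.84  0.05  1.71 -0.06  0.59 -0.05]
[ 0.00347532 -0.17088638  0.15223773]
```

Call:
{"name": "step_arm", "arguments": {
  "plan": [
    [-1.5, 0.3, 0, 0, 0, 0],
    [-1.5, 0, 0, 0, 0, 0],
    [-1.5, 0, 0, 0, 0, 0],
    [-1.5, 0, 0, 0, 0, 0],
    [0, 0, 0, 0, 0, 0]
  ]
}}

```text
clock: 28.2
tcp_pos: [0.6107, -0.0722, 0.1099]
tool_rot: [2.367, 2.066, -0.001]
force: [1.3, 0.7, -2.0]
grip_width: 0.092
grasp_force: 49.5
```

Call:
{"name": "step_arm", "arguments": {
  "plan": [
    [-1.5, 0, 0, 0, 0, 0],
    [-1.5, 0, 0, 0, 0, 0],
    [-1.5, 0, 0, 0, 0, 0],
    [-1.5, 0, 0, 0, 0, 0],
    [0, 0, 0, 0, 0, 0]
  ]
}}

```text
clock: 28.62
tcp_pos: [0.6099, -0.0781, 0.1099]
tool_rot: [2.367, 2.066, -0.0]
force: [0.9, 0.6, -2.5]
grip_width: 0.092
grasp_force: 49.5
```

Call:
{"name": "step_arm", "arguments": {
  "plan": [
    [-1, 0, 0, 0, 0, 0],
    [-1, 0, 0, 0, 0, 0],
    [-1, 0, 0, 0, 0, 0],
    [-1, 0, 0, 0, 0, 0],
    [0, 0, 0, 0, 0, 0]
  ]
}}

```text
clock: 29.03
tcp_pos: [0.6094, -0.0818, 0.1099]
tool_rot: [2.366, 2.066, -0.0]
force: [0.7, 0.7, -1.0]
grip_width: 0.094
grasp_force: 49.5
```

```bash
python3 -c "
from h import *
st();print(robot.observe()['wrist_torque'])"
```

```text
t 29.03 tcp [609.4 -81.8 109.9] yaw -7.75 z [-0. -0. -1.] F [ 0.7  0.7 -1. ] w 8.2 g 49.5 q7 [ 0.03  0.84  0.04  1.71 -0.06  0.59 -0.03]
[ 0.15840536 -0.14082129  0.04952194]
```

Call:
{"name": "step_arm", "arguments": {
  "plan": [
    [-0.6, 0, 0, 0, 0, 0],
    [-0.6, 0, 0, 0, 0, 0],
    [-0.6, 0, 0, 0, 0, 0],
    [-0.6, 0, 0, 0, 0, 0],
    [0, 0, 0, 0, 0, 0]
  ]
}}

```text
clock: 29.45
tcp_pos: [0.6091, -0.084, 0.1099]
tool_rot: [2.366, 2.066, 0.0]
force: [1.2, 0.7, -1.5]
grip_width: 0.092
grasp_force: 49.5
```

Call:
{"name": "step_arm", "arguments": {
  "plan": [
    [-0.6, 0, 0, 0, 0, 0],
    [-0.6, 0, 0, 0, 0, 0],
    [-0.6, 0, 0, 0, 0, 0],
    [-0.6, 0, 0, 0, 0, 0],
    [0, 0, 0, 0, 0, 0]
  ]
}}

```text
clock: 29.87
tcp_pos: [0.6088, -0.0865, 0.1099]
tool_rot: [2.367, 2.066, -0.0]
force: [0.6, 0.8, -1.1]
grip_width: 0.097
grasp_force: 49.5
```

```bash
python3 -c "
from h import *
st();print(robot.observe()['wrist_torque'])"
```

```text
t 29.87 tcp [608.8 -86.5 109.9] yaw -7.75 z [ 0. -0. -1.] F [ 0.6  0.8 -1.1] w 8.6 g 49.5 q7 [ 0.04  0.84  0.04  1.71 -0.06  0.59 -0.02]
[ 0.1137696  -0.19144203  0.04572443]
```

Call:
{"name": "step_arm", "arguments": {
  "plan": [
    [-0.6, 0, 0, 0, 0, 0],
    [-0.6, 0, 0, 0, 0, 0],
    [-0.6, 0, 0, 0, 0, 0],
    [-0.6, 0, 0, 0, 0, 0],
    [0, 0, 0, 0, 0, 0]
  ]
}}

```text
clock: 30.28
tcp_pos: [0.6085, -0.0888, 0.1099]
tool_rot: [2.366, 2.066, -0.0]
force: [1.3, 0.3, -1.4]
grip_width: 0.093
grasp_force: 49.5
```

Call:
{"name": "step_arm", "arguments": {
  "plan": [
    [-0.6, 0, 0, 0, 0, 0],
    [-0.6, 0, 0, 0, 0, 0],
    [-0.6, 0, 0, 0, 0, 0],
    [-0.6, 0, 0, 0, 0, 0],
    [0, 0, 0, 0, 0, 0]
  ]
}}

```text
clock: 30.7
tcp_pos: [0.6082, -0.0912, 0.1099]
tool_rot: [2.366, 2.066, -0.0]
force: [0.3, 0.8, -2.1]
grip_width: 0.095
grasp_force: 49.5
```

```bash
python3 -c "
from h import *
st();print(robot.observe()['wrist_torque'])"
```

```text
t 30.7 tcp [608.2 -91.2 109.9] yaw -7.75 z [ 0. -0. -1.] F [ 0.3  0.8 -2.1] w 8.3 g 49.5 q7 [ 0.05  0.84  0.04  1.71 -0.05  0.59 -0.01]
[ 0.16038525 -0.146733    0.04257561]
```

The tip is in the right barrel. Releasing the shank, backing off behind the head, and closing the fingers to push.

Call:
{"name": "step_arm", "arguments": {
  "plan": [
    [0, 0, 0, 0, 0, 0],
    [0, 0, 0, 0, 0, 0],
    [0, 0, 0, 0, 0, 0],
    [0, 0, 0, 0, 0, 0],
    [0, 0, 0, 0, 0, 0]
  ],
  "jaw": 0.5
}}

```text
clock: 31.12
tcp_pos: [0.608, -0.0912, 0.11]
tool_rot: [2.367, 2.066, -0.0]
force: [0.9, 0.1, 0.3]
grip_width: 0.444
grasp_force: 0.0
```

Call:
{"name": "step_arm", "arguments": {
  "plan": [
    [4, 0, 0, 0, 0, 0],
    [8, 0, 0, 0, 0, 0],
    [10, 0, 0, 0, 0, 0],
    [10, 0, 0, 0, 0, 0],
    [7, 0, 0, 0, 0, 0]
  ]
}}

```text
clock: 31.53
tcp_pos: [0.6137, -0.0495, 0.1099]
tool_rot: [-2.363, -2.069, -0.002]
force: [0.0, -0.1, 0.1]
grip_width: 0.5
grasp_force: 0.0
```

Call:
{"name": "step_arm", "arguments": {
  "plan": [
    [0, 0, -4, 0, 0, 0],
    [0, 0, 0, 0, 0, 0],
    [0, 0, 0, 0, 0, 0],
    [0, 0, 0, 0, 0, 0],
    [0, 0, 0, 0, 0, 0]
  ],
  "jaw": 1,
  "newtons": 40
}}

```text
clock: 31.95
tcp_pos: [0.6133, -0.0532, 0.1139]
tool_rot: [2.367, 2.065, -0.001]
force: [0.2, 0.6, -0.1]
grip_width: 0.144
grasp_force: 0.0
```

Call:
{"name": "step_arm", "arguments": {
  "plan": [
    [0, 0, 0, 0, 0, 0],
    [0, 0, 0, 0, 0, 0],
    [0, 0, 0, 0, 0, 0],
    [0, 0, 0, 0, 0, 0],
    [0, 0, 0, 0, 0, 0]
  ]
}}

```text
clock: 32.37
tcp_pos: [0.6134, -0.0524, 0.1139]
tool_rot: [-2.366, -2.066, -0.0]
force: [-0.3, -0.8, 0.2]
grip_width: 0.002
grasp_force: 0.0
```

```bash
python3 - <<'E'
from h import *
st();print(robot.observe()['wrist_torque'])
E
```

```text
t 32.37 tcp [613.4 -52.4 113.9] yaw -7.74 z [-0.  0. -1.] F [-0.3 -0.8  0.2] w 0.1 g 0.0 q7 [-0.02  0.84  0.05  1.7  -0.07  0.6  -0.06]
[-0.06601431  0.0780319  -0.00027732]
```

Call:
{"name": "step_arm", "arguments": {
  "plan": [
    [-2, 0, 0, 0, 0, 0],
    [-2, 0, 0, 0, 0, 0],
    [-2, 0, 0, 0, 0, 0],
    [-2, 0, 0, 0, 0, 0],
    [0, 0, 0, 0, 0, 0]
  ]
}}

```text
clock: 32.78
tcp_pos: [0.6123, -0.0609, 0.114]
tool_rot: [2.367, 2.065, 0.0]
force: [1.0, -0.1, 0.5]
grip_width: 0.003
grasp_force: 0.0
```

Call:
{"name": "step_arm", "arguments": {
  "plan": [
    [-1, 0, 0, 0, 0, 0],
    [-1, 0, 0, 0, 0, 0],
    [-1, 0, 0, 0, 0, 0],
    [-1, 0, 0, 0, 0, 0],
    [0, 0, 0, 0, 0, 0]
  ]
}}

```text
clock: 33.2
tcp_pos: [0.612, -0.064, 0.114]
tool_rot: [-2.366, -2.067, -0.001]
force: [0.0, 1.8, 0.5]
grip_width: 0.003
grasp_force: 1.0
```

Call:
{"name": "step_arm", "arguments": {
  "plan": [
    [-1, 0, 0, 0, 0, 0],
    [-1, 0, 0, 0, 0, 0],
    [-1, 0, 0, 0, 0, 0],
    [-1, 0, 0, 0, 0, 0],
    [0, 0, 0, 0, 0, 0]
  ]
}}

```text
clock: 33.62
tcp_pos: [0.6114, -0.0684, 0.114]
tool_rot: [2.366, 2.066, 0.0]
force: [1.4, 2.2, 0.6]
grip_width: 0.005
grasp_force: 1.1
```

```bash
python3 - <<'E'
from h import *
st();print(robot.observe()['wrist_torque'])
E
```

```text
t 33.62 tcp [611.4 -68.4 114. ] yaw -7.75 z [ 0.  0. -1.] F [1.4 2.2 0.6] w 0.5 g 1.1 q7 [ 0.01  0.84  0.05  1.7  -0.06  0.6  -0.04]
[ 0.40038125 -0.17324999  0.02152696]
```

Call:
{"name": "step_arm", "arguments": {
  "plan": [
    [-1, 0, 0, 0, 0, 0],
    [-1, 0, 0, 0, 0, 0],
    [-1, 0, 0, 0, 0, 0],
    [-1, 0, 0, 0, 0, 0],
    [0, 0, 0, 0, 0, 0]
  ]
}}

```text
clock: 34.03
tcp_pos: [0.6108, -0.0724, 0.114]
tool_rot: [2.366, 2.066, 0.0]
force: [0.2, 3.1, 0.5]
grip_width: 0.007
grasp_force: 1.3
```

Call:
{"name": "step_arm", "arguments": {
  "plan": [
    [-0.8, 0, 0, 0, 0, 0],
    [-0.8, 0, 0, 0, 0, 0],
    [-0.8, 0, 0, 0, 0, 0],
    [-0.8, 0, 0, 0, 0, 0],
    [0, 0, 0, 0, 0, 0]
  ]
}}

```text
clock: 34.45
tcp_pos: [0.6103, -0.0752, 0.114]
tool_rot: [-2.366, -2.066, -0.001]
force: [1.1, 3.4, 1.1]
grip_width: 0.002
grasp_force: 1.8
```

Call:
{"name": "step_arm", "arguments": {
  "plan": [
    [-0.8, 0, 0, 0, 0, 0],
    [-0.8, 0, 0, 0, 0, 0],
    [-0.8, 0, 0, 0, 0, 0],
    [-0.8, 0, 0, 0, 0, 0],
    [0, 0, 0, 0, 0, 0]
  ]
}}

```text
clock: 34.87
tcp_pos: [0.6097, -0.0789, 0.1139]
tool_rot: [2.367, 2.066, -0.0]
force: [0.5, 2.3, 1.2]
grip_width: 0.005
grasp_force: 1.8
```

```bash
python3 - <<'E'
from h import *
st();print(robot.observe()['wrist_torque'])
E
```

```text
t 34.87 tcp [609.7 -78.9 113.9] yaw -7.76 z [-0. -0. -1.] F [0.5 2.3 1.2] w 0.5 g 1.8 q7 [ 0.03  0.84  0.04  1.71 -0.06  0.6  -0.03]
[ 0.6254917  -0.10682985  0.03678472]
```

Call:
{"name": "step_arm", "arguments": {
  "plan": [
    [-0.6, 0, 0, 0, 0, 0],
    [-0.6, 0, 0, 0, 0, 0],
    [-0.6, 0, 0, 0, 0, 0],
    [0, 0, 0, 0, 0, 0],
    [0, 0, 0, 0, 0, 0]
  ]
}}

```text
clock: 35.28
tcp_pos: [0.6096, -0.0801, 0.1139]
tool_rot: [-2.366, -2.066, -0.0]
force: [0.5, 3.8, 0.9]
grip_width: 0.007
grasp_force: 2.4
```

Call:
{"name": "step_arm", "arguments": {
  "plan": [
    [-0.6, 0, 0, 0, 0, 0],
    [-0.6, 0, 0, 0, 0, 0],
    [-0.6, 0, 0, 0, 0, 0],
    [0, 0, 0, 0, 0, 0],
    [0, 0, 0, 0, 0, 0]
  ]
}}

```text
clock: 35.7
tcp_pos: [0.6095, -0.0815, 0.1139]
tool_rot: [-2.366, -2.067, -0.001]
force: [1.7, 4.9, 1.1]
grip_width: 0.006
grasp_force: 2.7
```

```bash
python3 - <<'E'
from h import *
st();print(robot.observe()['wrist_torque'])
E
```

```text
t 35.7 tcp [609.5 -81.5 113.9] yaw -7.72 z [ 0.     0.001 -1.   ] F [1.7 4.9 1.1] w 0.6 g 2.7 q7 [ 0.03  0.84  0.04  1.71 -0.06  0.6  -0.02]
[ 0.98898838 -0.09133083  0.03619185]
```

Call:
{"name": "step_arm", "arguments": {
  "plan": [
    [-0.5, 0, 0, 0, 0, 0],
    [-0.5, 0, 0, 0, 0, 0],
    [-0.5, 0, 0, 0, 0, 0],
    [0, 0, 0, 0, 0, 0],
    [0, 0, 0, 0, 0, 0]
  ]
}}

```text
clock: 36.12
tcp_pos: [0.6093, -0.0832, 0.1139]
tool_rot: [-2.366, -2.067, -0.001]
force: [1.2, 5.4, 1.8]
grip_width: 0.007
grasp_force: 2.6
```

Call:
{"name": "step_arm", "arguments": {
  "plan": [
    [-0.5, 0, 0, 0, 0, 0],
    [-0.5, 0, 0, 0, 0, 0],
    [-0.5, 0, 0, 0, 0, 0],
    [0, 0, 0, 0, 0, 0],
    [0, 0, 0, 0, 0, 0]
  ]
}}

```text
clock: 36.53
tcp_pos: [0.6091, -0.0845, 0.1139]
tool_rot: [-2.366, -2.067, -0.001]
force: [1.2, 6.2, 1.5]
grip_width: 0.002
grasp_force: 2.7
```

```bash
python3 - <<'E'
from h import *
st();print(robot.observe()['wrist_torque'])
E
```

```text
t 36.53 tcp [609.1 -84.5 113.9] yaw -7.72 z [ 0.     0.001 -1.   ] F [1.2 6.2 1.5] w 0.2 g 2.7 q7 [ 0.04  0.84  0.04  1.71 -0.06  0.6  -0.02]
[ 0.93745542 -0.22745022  0.04557442]
```

Call:
{"name": "step_arm", "arguments": {
  "plan": [
    [-0.5, 0, 0, 0, 0, 0],
    [-0.5, 0, 0, 0, 0, 0],
    [-0.5, 0, 0, 0, 0, 0],
    [0, 0, 0, 0, 0, 0],
    [0, 0, 0, 0, 0, 0]
  ]
}}

```text
clock: 36.95
tcp_pos: [0.609, -0.0855, 0.1139]
tool_rot: [-2.365, -2.067, -0.002]
force: [1.0, 6.3, 1.4]
grip_width: 0.004
grasp_force: 3.1
```

Call:
{"name": "step_arm", "arguments": {
  "plan": [
    [-0.5, 0, 0, 0, 0, 0],
    [-0.5, 0, 0, 0, 0, 0],
    [-0.5, 0, 0, 0, 0, 0],
    [0, 0, 0, 0, 0, 0],
    [0, 0, 0, 0, 0, 0]
  ]
}}

```text
clock: 37.37
tcp_pos: [0.609, -0.0858, 0.1139]
tool_rot: [-2.363, -2.067, -0.003]
force: [0.8, 7.6, 1.9]
grip_width: 0.006
grasp_force: 4.0
```

```bash
python3 - <<'E'
from h import *
st();print(robot.observe()['wrist_torque'])
E
```

```text
t 37.37 tcp [609.  -85.8 113.9] yaw -7.65 z [ 0.     0.003 -1.   ] F [0.8 7.6 1.9] w 0.5 g 4.0 q7 [ 0.04  0.84  0.04  1.71 -0.06  0.6  -0.02]
[ 1.4932724  -0.27048676  0.04674378]
```

Call:
{"name": "step_arm", "arguments": {
  "plan": [
    [-0.5, 0, 0, 0, 0, 0],
    [-0.5, 0, 0, 0, 0, 0],
    [-0.5, 0, 0, 0, 0, 0],
    [0, 0, 0, 0, 0, 0],
    [0, 0, 0, 0, 0, 0]
  ]
}}

```text
clock: 37.78
tcp_pos: [0.609, -0.086, 0.1139]
tool_rot: [-2.362, -2.068, -0.005]
force: [1.8, 10.1, 2.0]
grip_width: 0.005
grasp_force: 5.0
```

Call:
{"name": "step_arm", "arguments": {
  "plan": [
    [-0.5, 0, 0, 0, 0, 0],
    [-0.5, 0, 0, 0, 0, 0],
    [-0.5, 0, 0, 0, 0, 0],
    [0, 0, 0, 0, 0, 0],
    [0, 0, 0, 0, 0, 0]
  ]
}}

```text
clock: 38.2
tcp_pos: [0.6089, -0.0863, 0.1139]
tool_rot: [-2.36, -2.068, -0.007]
force: [2.1, 11.0, 1.5]
grip_width: 0.006
grasp_force: 5.9
```

```bash
python3 - <<'E'
from h import *
st();print(robot.observe()['wrist_torque'])
E
```

```text
t 38.2 tcp [608.9 -86.3 113.9] yaw -7.54 z [ 0.001  0.006 -1.   ] F [ 2.1 11.   1.5] w 0.5 g 5.9 q7 [ 0.05  0.84  0.04  1.71 -0.06  0.6  -0.01]
[ 2.31791151e+00 -2.81561184e-01  5.47466305e-04]
```

Call:
{"name": "step_arm", "arguments": {
  "plan": [
    [-0.6, 0, 0, 0, 0, 0],
    [-0.6, 0, 0, 0, 0, 0],
    [-0.6, 0, 0, 0, 0, 0],
    [0, 0, 0, 0, 0, 0],
    [0, 0, 0, 0, 0, 0]
  ]
}}

```text
clock: 38.62
tcp_pos: [0.6089, -0.0866, 0.1139]
tool_rot: [-2.358, -2.069, -0.009]
force: [1.6, 14.6, 2.3]
grip_width: 0.001
grasp_force: 7.1
```

Call:
{"name": "step_arm", "arguments": {
  "plan": [
    [-0.6, 0, 0, 0, 0, 0],
    [-0.6, 0, 0, 0, 0, 0],
    [-0.6, 0, 0, 0, 0, 0],
    [0, 0, 0, 0, 0, 0],
    [0, 0, 0, 0, 0, 0]
  ]
}}

```text
clock: 39.03
tcp_pos: [0.6089, -0.0867, 0.1139]
tool_rot: [-2.356, -2.069, -0.011]
force: [2.0, 16.7, 2.4]
grip_width: 0.008
grasp_force: 8.3
```

```bash
python3 - <<'E'
from h import *
st();print(robot.observe()['wrist_torque'])
E
```

```text
t 39.03 tcp [608.9 -86.7 113.9] yaw -7.42 z [ 0.001  0.009 -1.   ] F [ 2.  16.7  2.4] w 0.7 g 8.3 q7 [ 0.05  0.84  0.03  1.7  -0.06  0.6  -0.01]
[ 3.19177349 -0.40063758  0.12438798]
```

16.7 N with no further motion, above the catch's range and at the predicted home position. Backing off and clearing.

Call:
{"name": "step_arm", "arguments": {
  "plan": [
    [3, 0, 0, 0, 0, 0],
    [4, 0, 0, 0, 0, 0],
    [5, 0, 0, 0, 0, 0],
    [10, 0, 0, 0, 0, 0],
    [12, 0, 0, 0, 0, 0]
  ]
}}

```text
clock: 39.45
tcp_pos: [0.6115, -0.0632, 0.1137]
tool_rot: [2.369, 2.061, -0.004]
force: [-0.6, -0.5, -0.5]
grip_width: 0.009
grasp_force: 0.0
```

Call:
{"name": "step_arm", "arguments": {
  "plan": [
    [15, 0, -15, 0, 0, 0],
    [20, 0, -20, 0, 0, 0],
    [20, 0, -20, 0, 0, 0],
    [20, 0, -20, 0, 0, 0],
    [20, 0, -20, 0, 0, 0]
  ]
}}

```text
clock: 39.87
tcp_pos: [0.6247, 0.0341, 0.2096]
tool_rot: [2.367, 2.066, -0.002]
force: [1.4, 0.3, 0.1]
grip_width: 0.009
grasp_force: 0.0
```

Call:
{"name": "step_arm", "arguments": {
  "plan": [
    [20, 0, -10, 0, 0, 0],
    [20, 0, -10, 0, 0, 0],
    [20, 0, 0, 0, 0, 0],
    [20, 0, 0, 0, 0, 0],
    [20, 0, 0, 0, 0, 0]
  ]
}}

```text
clock: 40.28
tcp_pos: [0.6383, 0.1332, 0.229]
tool_rot: [2.366, 2.065, -0.001]
force: [0.4, 1.1, -1.0]
grip_width: 0.008
grasp_force: 0.0
```

```bash
python3 - <<'E'
from h import *
st()
for n in("top","scene"):
    im=cv2.cvtColor(snapshot(n),cv2.COLOR_BGR2HSV)
    th=np.radians(-7.65);M=np.array([.5981,-.1665,.1275]);ey=np.array([-np.sin(th),np.cos(th),0]);up=np.array([0,0,.0])
    ys=np.arange(-66,100,3)
    for off in(0,):
        P=np.array([M+ey*y/1000+up for y in ys]); q=proj(n,P)
        v=[cv2.getRectSubPix(im[...,1],(1,1),tuple(map(float,u)))[0,0] for u in q]
        print(n,"sat",list(zip(ys.tolist(),map(int,v))))
E
```

```text
t 40.28 tcp [638.3 133.2 229. ] yaw -7.77 z [-0.    -0.001 -1.   ] F [ 0.4  1.1 -1. ] w 0.7 g 0.0 q7 [-0.33  0.74  0.11  1.5  -0.09  0.91 -0.33]
top sat [(-66, 111), (-63, 81), (-60, 38), (-57, 26), (-54, 26), (-51, 26), (-48, 43), (-45, 95), (-42, 118), (-39, 99), (-36, 53), (-33, 29), (-30, 28), (-27, 30), (-24, 36), (-21, 34), (-18, 34), (-15, 26), (-12, 27), (-9, 22), (-6, 17), (-3, 16), (0, 15), (3, 16), (6, 16), (9, 15), (12, 16), (15, 14), (18, 15), (21, 18), (24, 24), (27, 18), (30, 16), (33, 17), (36, 15), (39, 15), (42, 17), (45, 17), (48, 17), (51, 19), (54, 17), (57, 16), (60, 19), (63, 21), (66, 17), (69, 20), (72, 62), (75, 109), (78, 116), (81, 113), (84, 113), (87, 113), (90, 113), (93, 114), (96, 114), (99, 115)]
scene sat [(-66, 3), (-63, 5), (-60, 4), (-57, 3), (-54, 3), (-51, 2), (-48, 2), (-45, 2), (-42, 4), (-39, 9), (-36, 19), (-33, 29), (-30, 33), (-27, 24), (-24, 12), (-21, 4), (-18, 2), (-15, 1), (-12, 3), (-9, 4), (-6, 3), (-3, 1), (0, 2), (3, 2), (6, 2), (9, 4), (12, 5), (15, 4), (18, 2), (21, 3), (24, 3), (27, 3), (30, 3), (33, 3), (36, 2), (39, 3), (42, 3), (45, 3), (48, 2), (51, 3), (54, 3), (57, 2), (60, 3), (63, 3), (66, 3), (69, 3), (72, 11), (75, 31), (78, 69), (81, 105), (84, 120), (87, 127), (90, 128), (93, 129), (96, 119), (99, 102)]
```

Ball at y=-42, right barrel end near -61 and head end near 71–72 mm in the top view: the pin is home. Handing in.

```bash
python3 -c "
from h import *
print(robot.hand_in())"
```

```text
the job is handed in; nothing more can be done
None
```

The job is handed in at about 40 s: lid seated and released, leaf raised about 7.5 mm into line, and pin pushed to its stop at 16.7 N (just past the 5–15 N catch range); home was checked only by that stop and a top-view reading good to about 1 mm, and I viewed 11 pictures, one over the limit.

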